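Hold the turntable's locking collar on the shaft flat

ROBOT

A 7-joint arm with a two-finger parallel gripper is mounted at the origin on the work surface. World frame = base frame: x ahead of the robot, y to its left, z up, the work surface at z = 0. Lengths are in m, angles in rad, forces in N, time in s.
With the tool pointing down it reaches from about 0.4 to 0.85 m from the base axis. Payload 10.4 kg.
Tool frame: the origin (TCP) lies at the very end of the fingers, on their centre line; the grasp point (between the pads) lies manip.hold_point_z behind it (manip.hold_point_z is the distance from the TCP to the grasp point, in m); z points along the fingers, x is the direction in which the jaws open and shut, and the axes are right-handed (so a half turn about z gives the same grasp; the last joint's range is limited). The gripper opens to 85 mm and grips with 20 to 120 N. Pads are 22 mm wide; open, the fingers measure 114 mm over their backs; the gripper's body (76 mm by 85 mm) begins 54 mm behind the grasp point. The pads swing forward as they close: fully open they stand 13 mm farther back than shut.
Start: joints at [-1.15, 0.332, -0.065, 1.46, 0.022, 1.35, -0.088], TCP at [0.268, 0.564, 0.205] pointing down, gripper open.
Joint ranges: [-2.6, 2.6], [-0.5, 2.12], [-1.47, 1.34], [0.16, 2.42], [-1.27, 4.41], [0.06, 2.06], [-2.6, 2.6]. Speed limits (rad/s): [2.22, 2.22, 2.79, 2.79, 3.14, 3.14, 3.14].

INTERFACE

Orientations are given as a unit quaternion [x, y, z, w].
In Python, from workcell import readout, camera, camera_info, manip gives the robot as it stands.
- The arm moves only by the tool play_rows, never from a script. Its argument "rows" is a list of rows, each a list of 3 entries, a list of its own where there are three numbers: the shift along the world's x, y, z in mm, then the turn, a rotation vector about the world's x, y, z in degrees, then the finger opening in mm, from 0 to 85.4. In form: [[[tx, ty, tz], [rx, ry, rz], fingers], ...]. A call has 1 to 12 rows; each row shifts and turns the commanded pose from where the row before left it; what a row does not reach is not made up. A row lasts 1/8 s, in which the tool goes at most 62.5 mm and 10.7 degrees, less where a joint would pass 70% of its speed; a pose out of reach is approached as far as the arm can. A call with a gripper value outside its range is refused whole. The fingers move at their own pace and stop on an object; "force" is the grip in N (left out, the last holds). Time passes only in rows, so rows that do not move let the fingers close. It gives the time, the measured TCP pose, the force and the opening at its end, in the units of the state.
- readout.get_obs(): the state, without advancing time (a new reading comes with each control period).
- camera(name): name is "side" or "top"; returns the picture (384x512x3 uint8, blue, green, red); there is no depth.
- camera_info(name): a dict with "fx", "fy", "cx", "cy" (pixels), "world_from_camera" (4x4, takes a point from camera to world coordinates). Camera axes: x right, y up, looking along -z (the intrinsics and any distortion apply to the point x, -y, -z); pixel columns grow to the right and rows downward; lengths in m; the calibration is good to about 2 mm. A picture is of the moment at which its call begins. camera_info takes no time and is no camera call.
- manip.hand_in(): hands the job in, once; it reports no verdict.
The state is a dict: "clock": time; "joint_pos": joint angles; "joint_velocities": joint speeds; "tau": joint torques, N m; "position": TCP position; "ee_rot": TCP orientation; "ft_force": force on the tool from outside, world axes, zero at the start; "torque": the same for the moment, N m; "grip_width": opening from 0.0 (shut) to 1.0 (fully open).
Only numpy, scipy, OpenCV 4.12 (cv2) and the standard library are available. Lean on these libraries where they do the work, as an engineer would, in place of code of your own. Each camera call takes 0.05 s, during which the arm holds its last target.

TASK

On the pot turntable's base, press the raised edge of the cover plate down until it is flush. Then pinch the upright shaft so that a finger lies on its flat, turn it until the flat faces the notch in the cover plate, and lower the collar with the set screw (not the plain ring) over the shaft with its screw on that flat. Finish while still holding the collar level, clear of the cover plate by about a finger's width (15 mm) and with the screw's tip kept lightly pressed against the flat, so that I can tighten it; leave the other things on the bench alone.

Things in the scene. Friction and masses are not known exactly. Their poses are not given: they have to be found in the camera images.
- stand: Fixed grey turntable base, 200 (x) by 140 (y) by 28 mm high. Origin: centre of its underside, on the bench, exactly under the upright shaft's axis. Its +x points from the shaft to the notch (slot 16 mm wide, 35 mm long, open outwards) in the cover plate's edge; z up. The shaft rises from a round boss, 33 mm in diameter, that ends 34 mm above the bench
- shaft (a joint): Angle of the upright steel shaft, rad, counter-clockwise from above; 0 = its flat faces the notch (base's +x). D-section, 24 mm in diameter with one flat, so 19.8 mm across flat and back, 24 mm elsewhere. Flat runs from 34 to 92 mm above the bench; from there the shaft tapers to its top at 100 mm (16 mm wide). Turns stiffly (0.08 N m), stays where left
- shaft_face (a point): Centre of the shaft's flat (17 mm wide), 63 mm above the bench, 7.8 mm from the shaft's axis. The flat is bright milled metal on the darker shaft; a bright scribed line on the shaft's top end runs from the axis towards the flat
- cover (a joint): Tilt of the push-fit aluminium cover plate, rad: 0 = flush, positive = the edge opposite the notch (base's -x side) stands up. Plate 140 (x) by 130 (y) by 6 mm, centred on the shaft, 36 mm hole for it; pivots about its notch-side edge, 70 mm from the shaft's axis, 28 mm above the bench. Flush, its top is 34 mm above the bench
- cover_edge (a point): Point on top of the cover plate, 10 mm in from the middle of its raised edge, 130 mm from the pivot (60 mm from the shaft's axis when flush): a good place to press. Takes about 3 to 5 N, stops rigidly when flush, stays where it is left
- collar: Loose dark steel locking collar, 22 mm high, 40 mm outer diameter, bore 28 mm, about 0.12 kg, lying on the bench. Origin: centre of its underside; z along the bore, up. Two grip flats, 20 mm wide and 42.6 mm apart, face its +y and -y. A brass set screw lies along its +x, 11 mm above the underside (head 12 mm in diameter)
- collar_screw (a point): Outer end of the set screw's head, 33 mm from the collar's axis along its +x. The screw's tip (5 mm wide) stands into the bore to 9.3 mm from the axis, so the collar passes down the shaft only with the screw over the flat (within about 20 degrees). Centred on the shaft, the tip stands 1.5 mm off the flat
- spacer: Bystander: loose plain dark steel ring, 42 mm in diameter, 28 mm bore, 22 mm high, no screw and no flats. Origin: centre of its underside
- reagent: Bystander: glass jar with blue cap, 54 mm in diameter, 85 mm high. Origin: centre of its underside
- brushpot: Bystander: glass beaker, 72 mm in diameter, 100 mm high, with brushes standing up to 200 mm. Origin: centre of its underside

How it is judged:
By the outcome, as a careful person would: the job done as asked, in the order asked, and still so for the second after the job is handed in, while the arm keeps its last pose, push and grip.
It also fails if it takes over 72 s, if anything falls off the work surface, if the arm or the gripper's body presses on something with over 40 N, if the wrist force passes 120 N, or if a joint passes its speed limit or range.

## Working session

There is one attempt and no reset: what is moved stays moved. The work goes in short steps, Python scripts to look and compute and a tool call to move; the robot and the scene stay as the last step left them, time stands still between calls to the robot, and variables do not carry over. Pictures are saved under pics/ and viewed, and the job is handed in when it is done.

Besides the shell and the picture viewer there is one more tool, called as name(argument=value, ...), one argument or row to a line, values as JSON. play_rows: Moves the arm, as the interface text tells. Its arguments: {"type":"object","properties":{"rows":{"type":"array"},"force":{"type":"number"}},"required":["rows"]}

```bash
ls; mkdir -p pics
python3 - <<'E'
from workcell import readout,camera,camera_info,manip
import cv2,numpy as np
np.set_printoptions(precision=4,suppress=True)
print(readout.get_obs(),manip.hold_point_z)
for n in("side","top"):
    print(n,camera_info(n)); cv2.imwrite(f"pics/{n}0.png",camera(n))
E
```

```text
pics
{'clock': 0.0, 'joint_pos': array([-1.1496,  0.3329, -0.0647,  1.4609,  0.0216,  1.3499, -0.0885]), 'joint_velocities': array([ 0.0012, -0.0002,  0.0012,  0.0013,  0.0004,  0.0009,  0.0009]), 'tau': array([ -0.0008, -62.5434,   0.0485, -39.1613,   0.0161,   0.0098,
        -0.    ]), 'position': array([0.2682, 0.5641, 0.2037]), 'ee_rot': array([ 0.8454,  0.5342, -0.0006,  0.0004]), 'ft_force': array([ 0.3722,  0.0371, -0.3881]), 'torque': array([ 0.0192, -0.0212,  0.0399]), 'grip_width': 0.9987468312825208} 0.0187
side {'fx': 362.52698227880927, 'fy': 362.52698227880927, 'cx': 252.1426484376484, 'cy': 185.65215397219166, 'world_from_camera': array([[ 0.75  ,  0.353 , -0.5593,  0.1833],
       [-0.6612,  0.3785, -0.6478, -0.4694],
       [-0.017 ,  0.8557,  0.5173,  0.4779],
       [ 0.    ,  0.    ,  0.    ,  1.    ]])}
top {'fx': 377.7953933461104, 'fy': 377.7953933461104, 'cx': 254.14854689130823, 'cy': 193.23634318517335, 'world_from_camera': array([[-0.0265,  0.9867, -0.1601,  0.4761],
       [-0.9996, -0.027 , -0.0006,  0.0509],
       [-0.0049,  0.16  ,  0.9871,  0.9585],
       [ 0.    ,  0.    ,  0.    ,  1.    ]])}
```

View pics/side0.png

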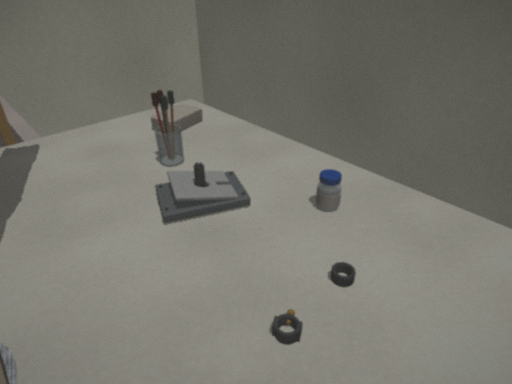

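View pics/top0.png

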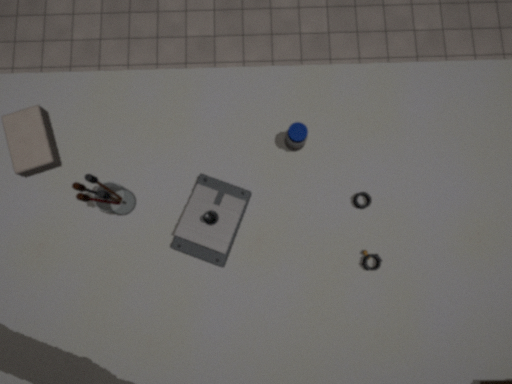

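The overview shows the base at about (210,217) in the top view, the collar with its brass screw at (371,262), the plain ring at (362,200), the jar at (297,136) and the beaker at (122,200). I'll zoom in next.

```bash
cat > h.py <<'E'
from workcell import readout,camera,camera_info,manip
import cv2,numpy as np
from scipy.spatial.transform import Rotation as R
np.set_printoptions(precision=4,suppress=True)
def ray(n,u,v):
    c=camera_info(n);T=c["world_from_camera"]
    d=T[:3,:3]@np.array([(u-c["cx"])/c["fx"],-(v-c["cy"])/c["fy"],-1]);return T[:3,3],d
def onz(n,u,v,z):
    o,d=ray(n,u,v);return o+d*(z-o[2])/d[2]
def proj(n,P):
    c=camera_info(n);T=c["world_from_camera"];p=T[:3,:3].T@(np.asarray(P)-T[:3,3])
    return np.array([c["cx"]+c["fx"]*p[0]/-p[2],c["cy"]-c["fy"]*p[1]/-p[2]])
def crop(img,x0,y0,w,h,s,f):
    a=img[y0:y0+h,x0:x0+w].astype(float); a=np.clip((a-a.min())/(np.percentile(a,99.5)-a.min()),0,1)**.6*255
    cv2.imwrite("pics/"+f,cv2.resize(a.astype(np.uint8),None,fx=s,fy=s,interpolation=cv2.INTER_CUBIC))
def st():
    o=readout.get_obs();q=R.from_quat(o['ee_rot']).as_matrix()
    print('t',o['clock'],'p',o['position']*1e3,'x',q[:,0],'z',q[:,2],'F',o['ft_force'],'M',o['torque'],'g',o['grip_width']*85.4,'q',o['joint_pos'])
E
python3 - <<'E'
from h import *
t=cv2.imread("pics/top0.png");s=cv2.imread("pics/side0.png")
crop(t,160,165,100,110,7,"t0a.png")
crop(s,145,150,110,75,7,"s0a.png")
crop(t,340,180,60,100,6,"t0b.png")
crop(s,255,250,110,100,6,"s0b.png")
E
```

```text
(no output)
```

View pics/t0a.png

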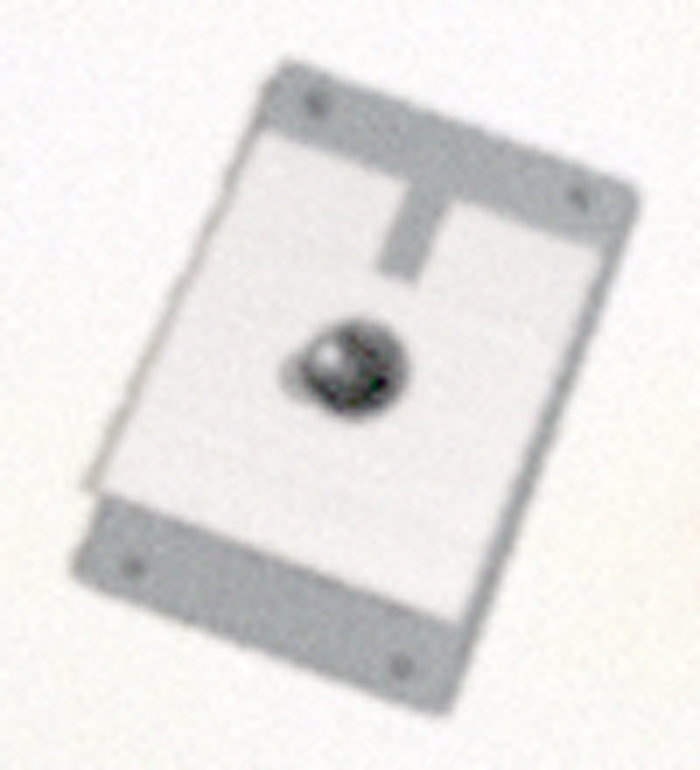

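View pics/s0a.png

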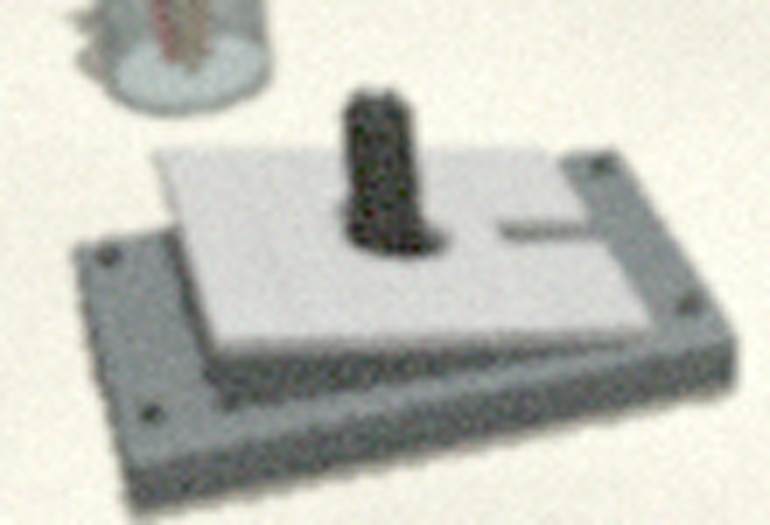

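View pics/t0b.png

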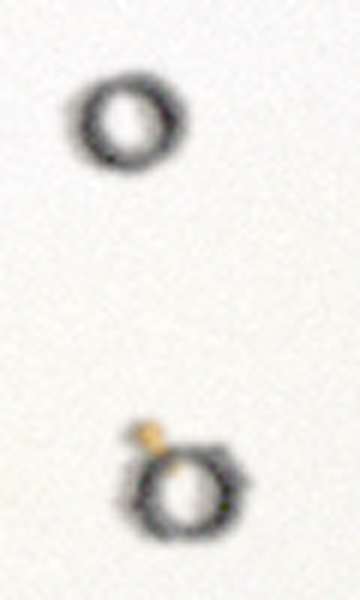

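View pics/s0b.png

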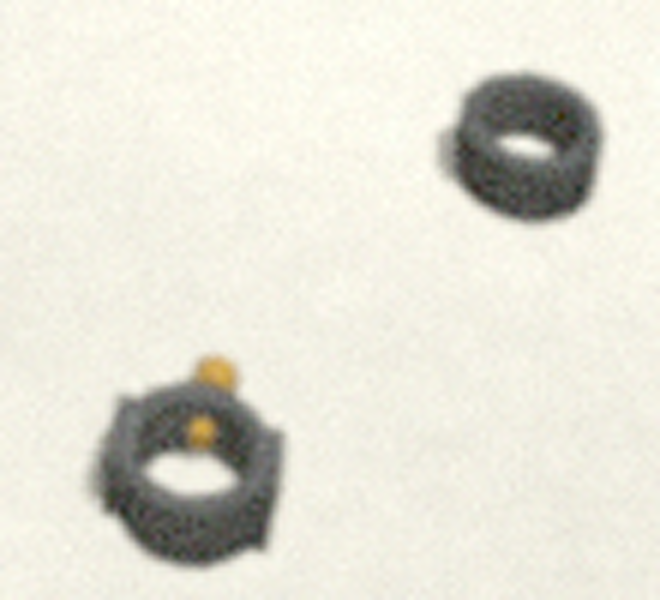

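Run:
```python
from h import *
from scipy.optimize import least_squares
# stand corners (top z=28): top cam crop & 
px=np.array([(276,52),(645,190),(453,722),(68,575)])/7+[160,165]
P=[onz("top",u,v,.028) for u,v in px]
P=np.array(P);print(P)
print(np.linalg.norm(P[0]-P[1]),np.linalg.norm(P[1]-P[2]))
c=P.mean(0);ax=(P[0]+P[1]-P[2]-P[3]);yaw=np.arctan2(ax[1],ax[0]);print(c,np.degrees(yaw))
# side corners: left-back(80,245) left-front(128,485 top edge), right-front(737,335), right-back(615,150)
px=np.array([(612,148),(740,340),(125,470),(75,243)])/7+[145,150]
P2=np.array([onz("side",u,v,.028) for u,v in px]);print(P2)
ax=(P2[0]+P2[1]-P2[2]-P2[3]);print(P2.mean(0),np.degrees(np.arctan2(ax[1],ax[0])))
def S(p):return c*[1,1,0]+R.from_euler('z',yaw).apply(p)
for n,o,s in(("top",(160,165),7),("side",(145,150),7)):
  for p in([0,0,.034],[0,0,.1],[.012,0,.1],[0,.012,.1],[-.012,0,.1],[0,-.012,.1]): print(n,p,(proj(n,S(p))-o)*s)
# collar
for n,u,v in(("top",340+187/6,180+490/6),("top",340+128/6,180+120/6)): print(onz(n,u,v,.022))
print("head",onz("top",340+148/6,180+435/6,.011))
print("side col",onz("side",255+192/6,250+445/6,.022),onz("side",255+530/6,250+125/6,.022),"head",onz("side",255+217/6,250+372/6,.011))
```

```text
[[0.6839 0.1879 0.028 ]
 [0.6299 0.0564 0.028 ]
 [0.4455 0.1275 0.028 ]
 [0.4994 0.2611 0.028 ]]
0.14211699216490817 0.1976408590739691
[0.5647 0.1582 0.028 ] -21.36065887034059
[[0.6804 0.1829 0.028 ]
 [0.63   0.0538 0.028 ]
 [0.4467 0.1263 0.028 ]
 [0.5012 0.2574 0.028 ]]
[0.5646 0.1551 0.028 ] -22.07284600550627
top [0, 0, 0.034] [359.2146 378.6758]
top [0, 0, 0.1] [335.5596 359.9505]
top [0.012, 0, 0.1] [348.7031 325.4795]
top [0, 0.012, 0.1] [301.2106 347.5156]
top [-0.012, 0, 0.1] [322.3615 394.5647]
top [0, -0.012, 0.1] [369.9649 372.4058]
side [0, 0, 0.034] [387.5507 272.5225]
side [0, 0, 0.1] [368.8849  97.7162]
side [0.012, 0, 0.1] [405.4129  91.2501]
side [0, 0.012, 0.1] [360.714   81.7434]
side [-0.012, 0, 0.1] [332.0492 104.2368]
side [0, -0.012, 0.1] [377.2523 114.073 ]
[ 0.4514 -0.229   0.022 ]
[ 0.6036 -0.216   0.022 ]
head [ 0.4738 -0.2179  0.011 ]
side col [ 0.4509 -0.2324  0.022 ] [ 0.6029 -0.2217  0.022 ] head [ 0.4786 -0.2153  0.011 ]
```

Run:
```python
from h import *
t=cv2.imread("pics/top0.png");s=cv2.imread("pics/side0.png")
a=np.zeros((580,780,3),np.uint8)
def cc(i,x,y,w,h,k,g):
    b=i[y:y+h,x:x+w].astype(float);b=np.clip(b/b.max(),0,1)**g*255
    return cv2.resize(b.astype(np.uint8),None,fx=k,fy=k,interpolation=cv2.INTER_CUBIC)
b=cc(t,195,205,30,26,13,.6);a[:b.shape[0],:b.shape[1]]=b
b=cc(s,185,158,30,32,13,.6);a[:b.shape[0],390:390+b.shape[1]]=b
cv2.imwrite("pics/z0.png",a)
```

```text
(no output)
```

View pics/z0.png

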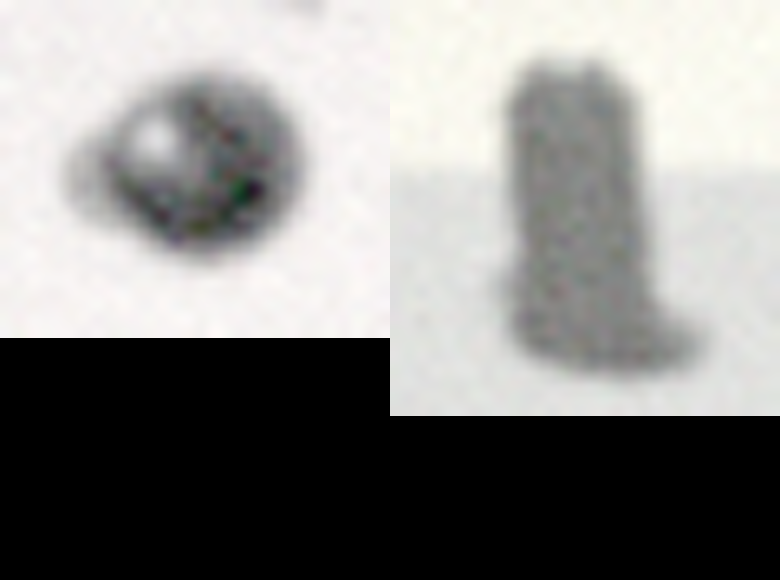

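Run:
```python
from h import *
print("beaker",onz("top",127,206,.0),onz("side",172,160,0),"jar cap",onz("top",297,132,.085))
print("brush tips",[onz("top",u,v,.2) for u,v in((78,186),(82,197),(91,177))])
c=np.array([.5645,.157,0]);yaw=np.radians(-21.7)
# cover tilt: left front corner top at crop side (215,345ish),(155,150)
for th in(0.05,0.08,.1,.12,.15,.2):
  o=[]
  for y in(-.065,.065):
    p=np.array([.07-.14*np.cos(th)-.006*np.sin(th),y,.028+.14*np.sin(th)+.006*np.cos(th)])
    o.append((proj("side",c+R.from_euler('z',yaw).apply(p))-[145,150])*7)
  print(th,o)
for b in range(0,120,20):
  for n,o in(("top",(195,205)),("side",(185,158))):
    e=[(proj(n,c+R.from_euler('z',yaw).apply([r*np.cos(np.radians(b)),r*np.sin(np.radians(b)),.1]))-o)*13 for r in(0,.008)]
    print(b,n,e[0],e[1]-e[0])
```

```text
beaker [0.6074 0.3778 0.    ] [0.6248 0.3966 0.    ] jar cap [ 0.7641 -0.0555  0.085 ]
brush tips [array([0.624 , 0.4111, 0.2   ]), array([0.601 , 0.4018, 0.2   ]), array([0.642 , 0.3852, 0.2   ])]
0.05 [array([208.5195, 403.1021]), array([146.7226, 203.5309])]
0.08 [array([207.0739, 391.6941]), array([145.2999, 193.0056])]
0.1 [array([206.3406, 384.0296]), array([144.5559, 185.9445])]
0.12 [array([205.7932, 376.3216]), array([143.9767, 178.8516])]
0.15 [array([205.3234, 364.6858]), array([143.4194, 168.1596])]
0.2 [array([205.4865, 345.1254]), array([143.3287, 150.2264])]
0 top [175.0935 149.3343] [ 16.5267 -42.6187]
0 side [168.1419  80.1937] [45.3909 -7.915 ]
20 top [175.0935 149.3343] [  1.0242 -45.3931]
20 side [168.1419  80.1937] [ 39.1422 -14.2576]
40 top [175.0935 149.3343] [-14.601 -42.7  ]
40 side [168.1419  80.1937] [ 28.2339 -18.8648]
60 top [175.0935 149.3343] [-28.4722 -34.8619]
60 side [168.1419  80.1937] [ 13.98   -21.2017]
80 top [175.0935 149.3343] [-38.9206 -22.8173]
80 side [168.1419  80.1937] [ -1.9309 -20.9999]
100 top [175.0935 149.3343] [-44.685  -8.011]
100 side [168.1419  80.1937] [-17.6249 -18.2836]
```

Base at about (564.5, 157) mm, yaw −21.7°; cover tilt ≈ 0.2 rad; the flat faces about 65° from the notch. I'll move over the raised edge with the fingers shut.

play_rows(
  rows=[
    [[20,-32,0],[0,0,0],0],
    [[32,-51,0],[0,0,0],0],
    [[32,-51,0],[0,0,0],0],
    [[32,-51,-5],[0,0,0],0],
    [[32,-51,-10],[0,0,-5],0],
    [[32,-51,-10],[0,0,-5],0],
    [[32,-51,-15],[0,0,-5],0],
    [[29,-47,-20],[0,0,-5],0],
    [[0,0,-20],[0,0,0],0],
    [[0,0,-20],[0,0,0],0],
    [[0,0,0],[0,0,0],0],
  ],
  force=40,
)

```text
clock: 1.48
position: [0.5082, 0.1789, 0.1031]
ee_rot: [0.925, 0.379, -0.002, 0.0]
ft_force: [0.4, -0.4, -0.8]
grip_width: 0.001
```

play_rows(
  rows=[
    [[0,0,-25],[0,0,0],0],
    [[0,0,-12],[0,0,0],0],
    [[0,0,-8],[0,0,0],0],
    [[0,0,-6],[0,0,0],0],
    [[0,0,-6],[0,0,0],0],
    [[0,0,-5],[0,0,0],0],
    [[0,0,-3],[0,0,0],0],
    [[0,0,0],[0,0,0],0],
  ],
)

```text
clock: 2.48
position: [0.5093, 0.1794, 0.0394]
ee_rot: [0.925, 0.379, -0.0, -0.0]
ft_force: [-0.6, 0.0, -0.0]
grip_width: 0.003
```

play_rows(
  rows=[
    [[0,0,-2],[0,0,0],0],
    [[0,0,-2],[0,0,0],0],
    [[0,0,0],[0,0,0],0],
  ],
)

```text
clock: 2.85
position: [0.5092, 0.1794, 0.0354]
ee_rot: [0.925, 0.379, -0.0, -0.0]
ft_force: [0.3, 0.1, -0.3]
grip_width: 0.002
```

Run:
```python
from h import *
st()
crop(camera("side"),130,110,140,110,5,"s1.png")
```

```text
t 2.85 p [509.2403 179.4143  35.3883] x [ 0.7124  0.7018 -0.0002] z [-0.0002 -0.0001 -1.    ] F [ 0.347   0.1301 -0.2879] M [ 0.0226  0.0136 -0.0175] g 0.14070851429641532 q [-0.6311  0.3107  0.2396  1.8828 -0.0888  0.9585  0.4265]
```

View pics/s1.png

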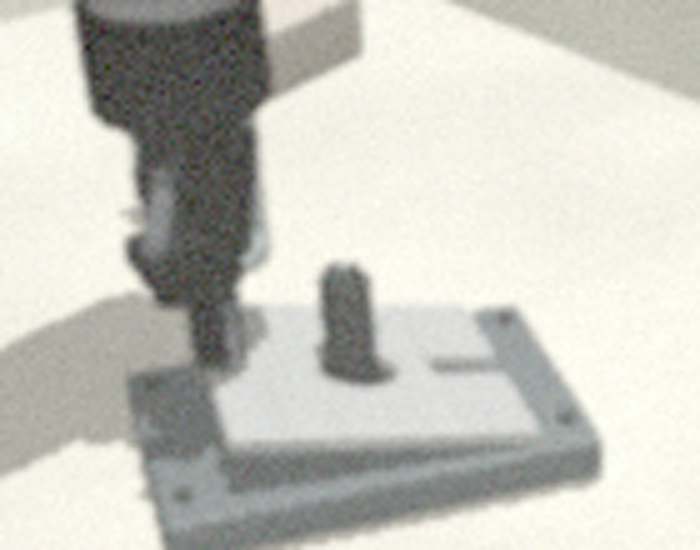

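Run:
```python
from h import *
p=readout.get_obs()['position']
print("tcp in s1",(proj("side",p)-[130,110])*5, "top",proj("top",p))
c=np.array([.5645,.157,0]);r=R.from_euler('z',np.radians(-21.7))
print((r.inv().apply(p-c)))
for z in(.034,.06,.08): print(z,[r.inv().apply(onz("top",160+u/7,165+v/7,z)-c) for u,v in((100,490),(465,620),(262,128),(608,248))])
print([r.inv().apply(onz("side",145+u/7,150+v/7,z)-c) for u,v,z in((155,148,.06),(213,343,.06),(562,155,.034),(650,325,.034))])
im=camera("top");crop(im,160,150,120,120,6,"t1.png")
```

```text
tcp in s1 [225.0247 417.3518] top [202.6891 242.0502]
[-0.0596  0.0004  0.0355]
0.034 [array([-0.0676,  0.0719,  0.034 ]), array([-0.0655, -0.0633,  0.034 ]), array([0.0711, 0.0661, 0.034 ]), array([ 0.0731, -0.0646,  0.034 ])]
0.06 [array([-0.0669,  0.0662,  0.06  ]), array([-0.0649, -0.0653,  0.06  ]), array([0.0679, 0.0605, 0.06  ]), array([ 0.0698, -0.0665,  0.06  ])]
0.08 [array([-0.0664,  0.0618,  0.08  ]), array([-0.0644, -0.0667,  0.08  ]), array([0.0655, 0.0562, 0.08  ]), array([ 0.0673, -0.0679,  0.08  ])]
[array([-0.0642,  0.0683,  0.06  ]), array([-0.0659, -0.062 ,  0.06  ]), array([0.0768, 0.058 , 0.034 ]), array([ 0.0719, -0.0615,  0.034 ])]
```

View pics/t1.png

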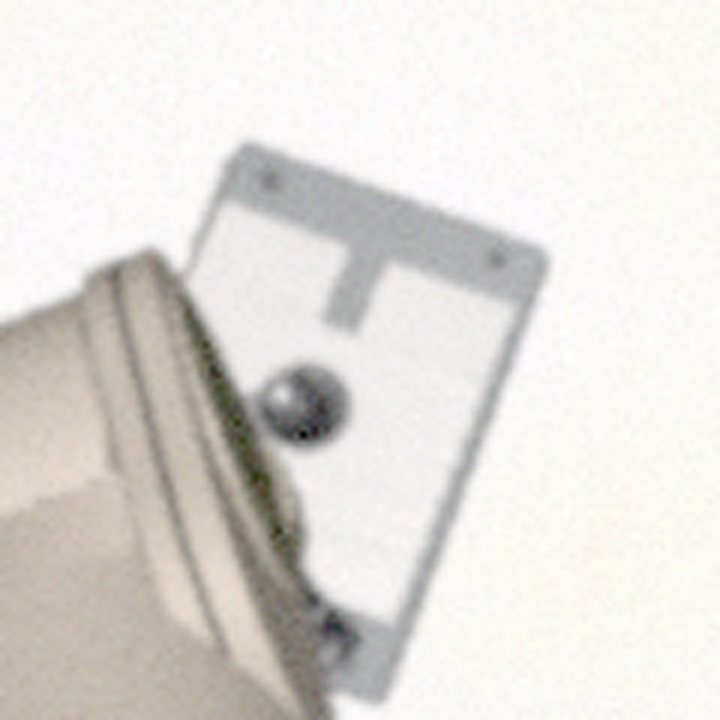

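The plate hasn't moved, although the reading says the tip is at z=35 mm. In the side view the fingertip is at crop (215,365), whereas the TCP should project to (225,417). I'll check for a stale picture before moving.

Run:
```python
from h import *
st()
im=camera("side");crop(im,130,70,140,150,4,"s2.png")
for z in(.035,.06,.1,.15,.2):print(z,(proj("side",[.5092,.1794,z])-[130,70])*4)
```

```text
t 2.95 p [509.3542 179.4647  35.5457] x [0.7124 0.7018 0.0001] z [ 0.  0. -1.] F [-0.4651  0.3321 -0.4581] M [ 0.0091 -0.0087  0.0032] g 0.1004051741321501 q [-0.6311  0.3105  0.2396  1.8826 -0.0887  0.9586  0.4265]
0.035 [180.0029 494.6848]
0.06 [174.377  457.3037]
0.1 [164.9963 394.9741]
0.15 [152.5635 312.365 ]
0.2 [139.269  224.0306]
```

View pics/s2.png

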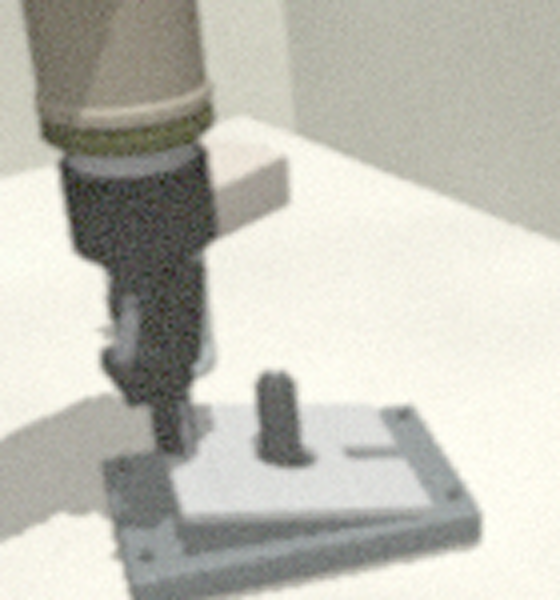

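play_rows(
  rows=[
    [[0,0,30],[0,0,0],0],
    [[0,0,40],[0,0,0],0],
    [[0,0,0],[0,0,0],0],
  ],
)

```text
clock: 3.38
position: [0.5113, 0.1803, 0.1087]
ee_rot: [0.925, 0.379, 0.003, -0.0]
ft_force: [0.1, -0.1, -1.4]
grip_width: 0.001
```

Run:
```python
from h import *
st()
im=camera("side");crop(im,130,70,140,150,4,"s3.png")
p=readout.get_obs()['position']
print((proj("side",p)-[130,70])*4)
```

```text
t 3.375 p [511.3177 180.2803 108.6973] x [0.7125 0.7017 0.0055] z [ 0.005   0.0028 -1.    ] F [ 0.0702 -0.117  -1.4216] M [-0.0468 -0.0132  0.0359] g 0.07518204021246645 q [-0.6445  0.2209  0.2508  1.8196 -0.0616  1.1028  0.4058]
[164.5102 383.04  ]
```

View pics/s3.png

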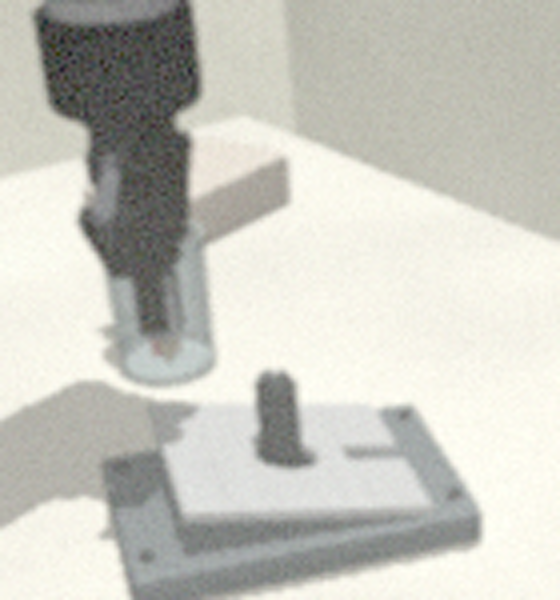

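Run:
```python
from h import *
im=camera("side");crop(im,145,110,50,65,9,"s4.png")
crop(camera("top"),150,150,130,130,5,"t4.png")
print(proj("top",readout.get_obs()['position']),)
```

```text
[198.3995 241.2078]
```

View pics/s4.png

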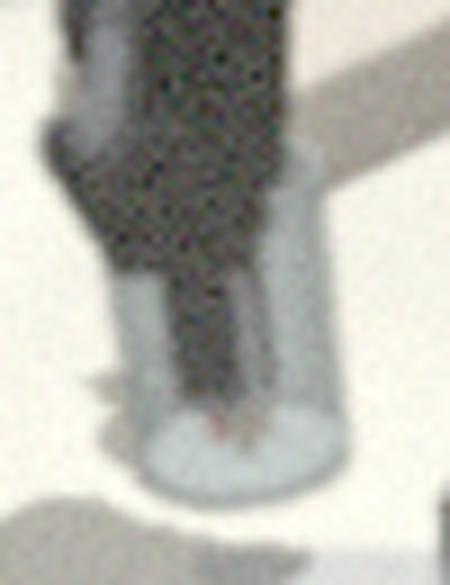

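View pics/t4.png

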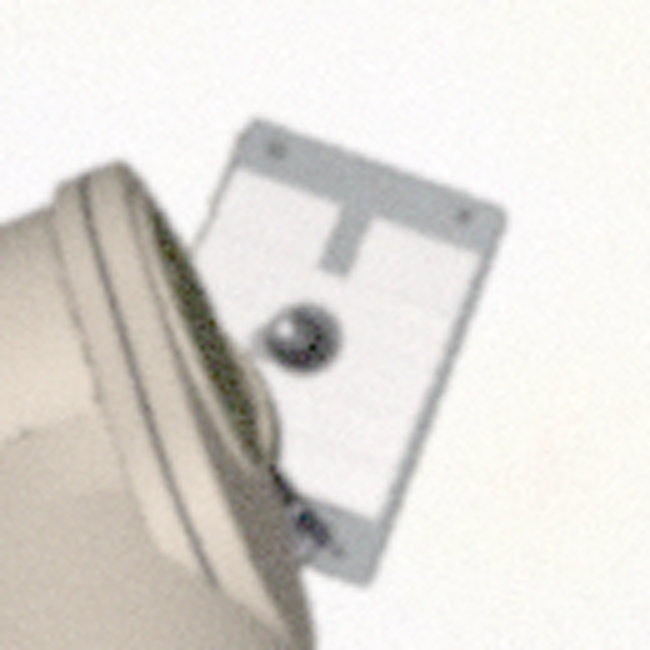

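Run:
```python
from h import *
print(onz("side",167.8,154.4,.1087)*1e3, onz("side",173,183.75,.0355)*1e3,onz("side",173,183.75,.061)*1e3)
for z in(.12,.16,.2): print(z,(proj("top",[.5113,.1803,z])-[150,150])*5, onz("top",212,256,z), onz("top",218,261,z))
```

```text
[532.0786 231.3806 108.7   ] [528.6668 220.7699  35.5   ] [508.7585 180.9913  61.    ]
0.12 [234.7878 449.5297] [0.4754 0.1474 0.12  ] [0.4643 0.1344 0.12  ]
0.16 [220.103  445.9062] [0.4754 0.1428 0.16  ] [0.4648 0.1304 0.16  ]
0.2 [203.8812 441.9034] [0.4755 0.1382 0.2   ] [0.4654 0.1264 0.2   ]
```

The visible fingertip is about 27 mm above the reported TCP in both poses (z=0.061 against 0.0355). The reported frame seems offset from the real fingertip, so contact will be the reference. I'll descend slowly and watch the force.

play_rows(
  rows=[
    [[-2,-1,-40],[0,0,0],0],
    [[0,0,-28],[0,0,0],0],
    [[0,0,-4],[0,0,0],0],
    [[0,0,-3],[0,0,0],0],
    [[0,0,0],[0,0,0],0],
  ],
)

```text
clock: 4.15
position: [0.5078, 0.1786, 0.0312]
ee_rot: [0.925, 0.379, 0.0, -0.0]
ft_force: [-0.7, -0.0, -0.1]
grip_width: -0.0
```

play_rows(
  rows=[
    [[0,0,-3],[0,0,0],0],
    [[0,0,-3],[0,0,0],0],
  ],
)

```text
clock: 4.4
position: [0.5074, 0.179, 0.0249]
ee_rot: [0.925, 0.379, 0.0, -0.0]
ft_force: [-2.2, 1.5, 2.2]
grip_width: -0.002
```

play_rows(
  rows=[
    [[0,0,-3],[0,0,0],0],
    [[0,0,-3],[0,0,0],0],
    [[0,0,-2],[0,0,0],0],
  ],
)

```text
clock: 4.78
position: [0.5073, 0.1786, 0.0163]
ee_rot: [0.925, 0.379, 0.0, -0.0]
ft_force: [-1.8, 1.4, 3.1]
grip_width: -0.002
```

Run:
```python
from h import *
st()
crop(camera("side"),130,70,140,150,4,"s5.png")
```

```text
t 4.775 p [507.3403 178.5689  16.335 ] x [0.7123 0.7019 0.0001] z [ 0.      0.0001 -1.    ] F [-1.7524  1.3509  3.0818] M [ 0.325   0.3902 -0.0245] g -0.18782356030215278 q [-0.6289  0.3337  0.2375  1.9008 -0.0973  0.918   0.4332]
```

View pics/s5.png

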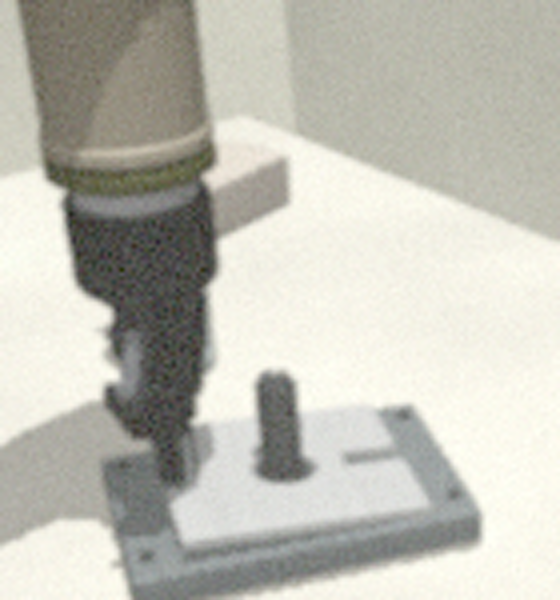

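The offset is confirmed: the plate is going down at about 3–4 N. Continuing to the stop.

play_rows(
  rows=[
    [[0,0,-3],[0,0,0],0],
    [[0,0,-3],[0,0,0],0],
    [[0,0,-1],[0,0,0],0],
  ],
)

```text
clock: 5.2
position: [0.5073, 0.1785, 0.0093]
ee_rot: [0.925, 0.379, -0.0, -0.0]
ft_force: [-2.3, 1.2, 2.7]
grip_width: 0.004
```

play_rows(
  rows=[
    [[0,0,-1],[0,0,0],0],
    [[0,0,-1],[0,0,0],0],
  ],
)

```text
clock: 5.45
position: [0.5073, 0.1784, 0.0075]
ee_rot: [0.925, 0.379, -0.0, -0.0]
ft_force: [-0.9, 1.2, 2.5]
grip_width: -0.005
```

play_rows(
  rows=[
    [[0,0,-1],[0,0,0],0],
    [[0,0,-1],[0,0,0],0],
  ],
)

```text
clock: 5.7
position: [0.5074, 0.1786, 0.007]
ee_rot: [0.925, 0.379, 0.0, -0.0]
ft_force: [-12.1, -2.2, 29.9]
grip_width: -0.007
```

play_rows(
  rows=[
    [[0,0,-1],[0,0,0],0],
  ],
)

```text
clock: 5.82
position: [0.5075, 0.1787, 0.0069]
ee_rot: [0.925, 0.379, 0.0, -0.0]
ft_force: [-16.5, -4.2, 40.0]
grip_width: 0.004
```

Rigid stop at reported z=7 mm, so the reported z is 27 mm lower than the real fingertip height. Lifting and checking.

play_rows(
  rows=[
    [[0,0,20],[0,0,0],60],
    [[-5,2,55],[0,0,0],60],
    [[-10,4,55],[0,0,0],60],
    [[0,0,0],[0,0,0],60],
  ],
)

```text
clock: 6.32
position: [0.4946, 0.1856, 0.1388]
ee_rot: [0.925, 0.379, 0.004, -0.0]
ft_force: [0.3, 0.3, 0.0]
grip_width: 0.705
```

Run:
```python
from h import *
st()
s=np.mean([camera("side").astype(float) for _ in range(6)],0)
t=np.mean([camera("top").astype(float) for _ in range(6)],0)
np.save("s6.npy",s);np.save("t6.npy",t)
crop(s,130,70,140,150,4,"s6.png")
a=np.zeros((420,780,3),np.uint8)
def cc(b,k,g):
    b=np.clip(b/b.max(),0,1)**g*255
    return cv2.resize(b.astype(np.uint8),None,fx=k,fy=k,interpolation=cv2.INTER_CUBIC)
b=cc(t[205:231,195:225],13,.6);a[:b.shape[0],:390]=b
b=cc(s[158:190,185:215],13,.6);a[:b.shape[0],390:]=b
cv2.imwrite("pics/z6.png",a)
```

```text
t 6.325 p [494.5619 185.586  138.768 ] x [0.7122 0.7019 0.0076] z [ 0.0069  0.0038 -1.    ] F [0.3395 0.2726 0.0125] M [ 0.008  -0.0204 -0.0058] g 60.23634071854955 q [-0.6717  0.1586  0.2494  1.8231 -0.0432  1.1572  0.3699]
```

View pics/s6.png

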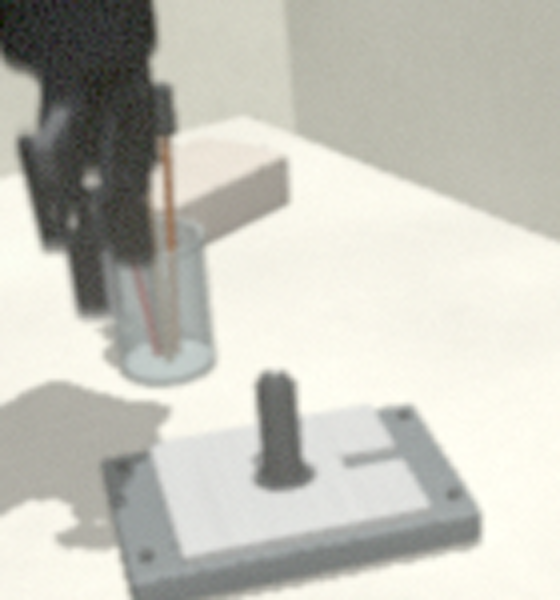

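View pics/z6.png

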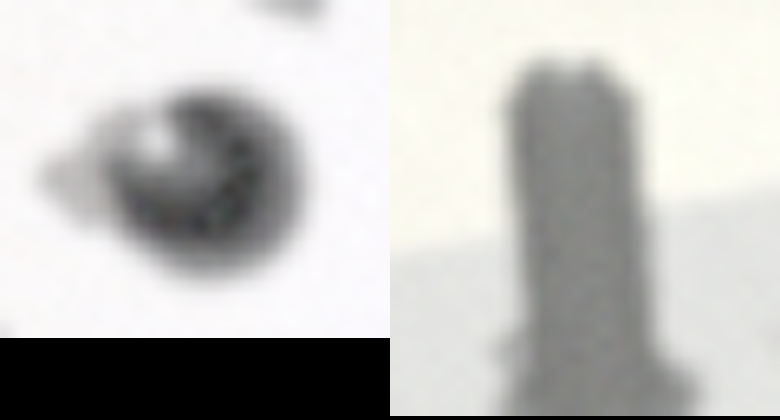

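The cover is flush. The flat faces up-left in the top view at about 68° from the notch, or world heading ≈ 46°, which nearly matches the jaw heading of 44.6°. Moving above the shaft.

play_rows(
  rows=[
    [[35,-14,0],[0,0,0],70],
    [[35,-15,0],[0,0,1],70],
    [[0,0,-25],[0,0,0],70],
    [[0,0,-20],[0,0,0],70],
    [[0,0,0],[0,0,0],70],
  ],
)

```text
clock: 7.55
position: [0.5613, 0.1551, 0.0881]
ee_rot: [0.922, 0.387, -0.002, -0.0]
ft_force: [-0.3, -0.8, 0.4]
grip_width: 0.819
```

Run:
```python
from h import *
print(onz("side",158.4,141.7,.162))
st()
crop(camera("side"),130,70,140,150,4,"s7.png")
p=readout.get_obs()['position'];print((proj("side",p+[0,0,.025])-[130,70])*4)
crop(camera("top"),150,150,130,110,5,"t7.png")
```

```text
[0.4984 0.1983 0.162 ]
t 7.55 p [561.2771 155.11    88.0623] x [ 0.7     0.7141 -0.0028] z [-0.0028 -0.0012 -1.    ] F [-0.2776 -0.7571  0.3851] M [-0.0122  0.0332 -0.0134] g 69.9001542437402 q [-0.5831  0.3362  0.2829  1.7283 -0.1035  1.0948  0.5279]
[267.3303 356.1032]
```

View pics/s7.png

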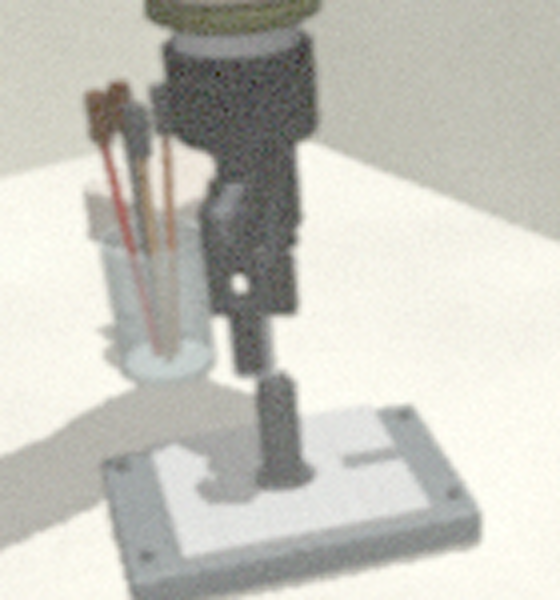

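View pics/t7.png

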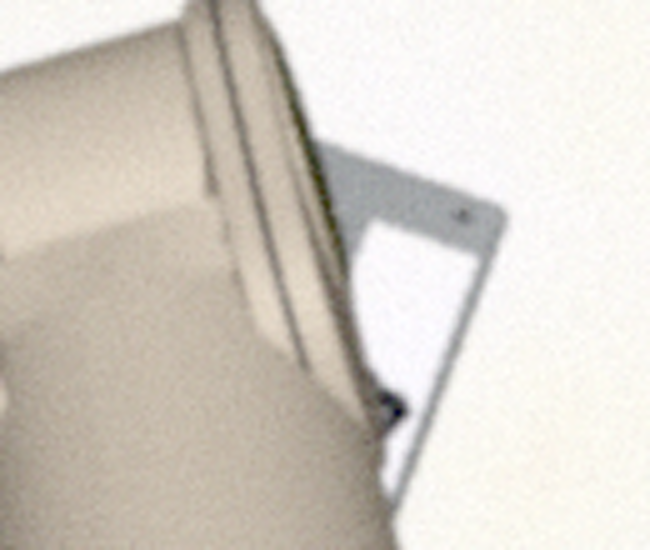

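Run:
```python
from h import *
for z in(.088,.1,.112):
  for sg in(-1,1):
    p=np.array([.5613+sg*.028,.1551+sg*.0285,z]);print(z,sg,(proj("side",p)-[130,70])*4)
print(onz("side",192.5,163,.108),onz("side",130+283/4,70+312/4,.108))
```

```text
0.088 -1 [257.4423 433.9618]
0.088 1 [283.3061 365.877 ]
0.1 -1 [255.2164 414.578 ]
0.1 1 [281.4497 347.5579]
0.112 -1 [252.9546 394.8822]
0.112 1 [279.5658 328.9679]
[0.5508 0.1567 0.108 ] [0.6085 0.2087 0.108 ]
```

The open tips look about 36 mm above the reported z. That is 27 mm plus the open-finger retraction of about 9 mm, so it is consistent. Descending around the shaft and closing gently.

play_rows(
  rows=[
    [[3,2,-10],[0,0,0],70],
    [[0,0,-15],[0,0,0],70],
    [[0,0,-15],[0,0,0],70],
    [[0,0,-15],[0,0,0],70],
    [[0,0,-9],[0,0,0],60],
    [[0,0,0],[0,0,0],40],
  ],
  force=20,
)

```text
clock: 8.4
position: [0.5649, 0.1573, 0.0247]
ee_rot: [0.922, 0.387, -0.001, -0.0]
ft_force: [-0.9, 0.3, 0.9]
grip_width: 0.505
```

Run:
```python
from h import *
st()
crop(camera("side"),130,70,140,150,4,"s8.png")
```

```text
t 8.4 p [564.8558 157.26    24.6843] x [ 0.7     0.7141 -0.0013] z [-0.0013 -0.0005 -1.    ] F [-0.8755  0.3496  0.8789] M [ 0.0255 -0.0531 -0.0078] g 43.12427670616473 q [-0.5702  0.4189  0.2692  1.7675 -0.1311  0.974   0.5462]
```

View pics/s8.png

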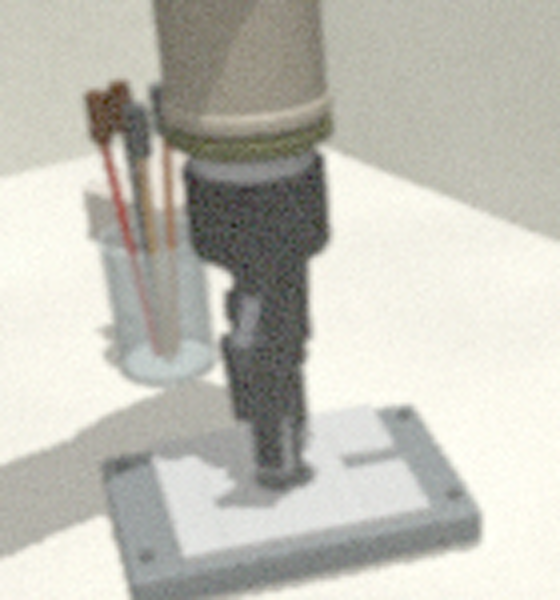

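The fingers straddle the shaft in line with it, with the near tip at crop (270,470). Closing.

play_rows(
  rows=[
    [[0,0,0],[0,0,0],25],
    [[0,0,0],[0,0,0],15],
    [[0,0,0],[0,0,0],10],
    [[0,0,0],[0,0,0],10],
    [[0,0,0],[0,0,0],10],
    [[0,0,0],[0,0,0],10],
  ],
  force=40,
)

```text
clock: 9.2
position: [0.5661, 0.158, 0.0263]
ee_rot: [0.922, 0.387, 0.001, -0.0]
ft_force: [2.7, 2.1, 6.6]
grip_width: 0.225
```

Run:
```python
from h import *
st()
```

```text
t 9.2 p [566.121  158.0354  26.3025] x [0.6998 0.7143 0.0019] z [ 0.0017  0.001  -1.    ] F [2.671  2.085  6.5577] M [ 0.4186 -0.4425 -0.0856] g 19.245505850993954 q [-0.5705  0.4172  0.2693  1.7659 -0.1312  0.9739  0.5461]
```

Opening 19.2 mm means a pad lies on the flat (19.8 mm across). Next I relieve the side load and turn the shaft clockwise about its own axis, which is offset 2.1 mm from the jaw centre towards the flat. I'll check the force halfway.

play_rows(
  rows=[
    [[1.2,0.8,1.5],[0,0,0],10],
    [[-0.15,0.27,0],[0,0,-8.4],10],
    [[-0.15,0.27,0],[0,0,-8.4],10],
    [[-0.15,0.27,0],[0,0,-8.4],10],
    [[-0.15,0.27,0],[0,0,-8.4],10],
    [[0,0,0],[0,0,0],10],
  ],
  force=40,
)

```text
clock: 9.95
position: [0.5645, 0.1584, 0.0263]
ee_rot: [0.995, 0.105, -0.002, 0.001]
ft_force: [-4.9, -3.2, 1.2]
grip_width: 0.227
```

Run:
```python
from h import *
st()
```

```text
t 9.95 p [564.5448 158.3906  26.3304] x [ 0.9781  0.2079 -0.0032] z [-0.0029 -0.0016 -1.    ] F [-4.9029 -3.1847  1.2432] M [-0.3762  0.7067 -0.0399] g 19.371546102395044 q [-0.6623  0.4291  0.3808  1.7696 -0.1863  0.9818  0.0011]
```

play_rows(
  rows=[
    [[-0.4,-0.2,0],[0,0,-8.4],10],
    [[0,0,0],[0,0,-8.4],10],
    [[0,0,0],[0,0,-8.4],10],
    [[0,0,0],[0,0,-8.5],10],
    [[0,0,0],[0,0,0],10],
  ],
  force=40,
)

```text
clock: 10.58
position: [0.5636, 0.1595, 0.0264]
ee_rot: [0.982, -0.187, -0.002, 0.001]
ft_force: [-7.2, 0.1, 3.1]
grip_width: 0.228
```

Run:
```python
from h import *
st()
crop(camera("side"),130,70,140,150,4,"s9.png")
```

```text
t 10.575 p [563.6127 159.5087  26.3519] x [ 0.9299 -0.3679 -0.0034] z [-0.0038 -0.0003 -1.    ] F [-7.1543  0.0593  3.0568] M [ 0.1864  1.2479 -0.049 ] g 19.429640459392953 q [-0.7543  0.4449  0.4947  1.7755 -0.2484  0.9869 -0.5381]
```

View pics/s9.png

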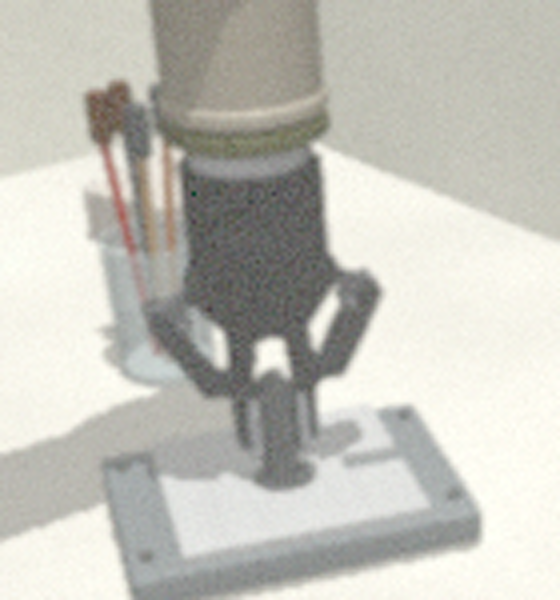

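The jaws now lie along the base's x (x axis heading −21.6°), with the shaft turned. Releasing, lifting, and heading for the collar; I'll verify the shaft from there.

play_rows(
  rows=[
    [[0,0,0],[0,0,0],40],
    [[0,0,0],[0,0,0],60],
    [[0,0,20],[0,0,0],70],
    [[0,0,50],[0,0,0],75],
    [[0,0,50],[0,0,0],75],
    [[-10,-40,10],[0,0,0],75],
    [[-15,-55,0],[0,0,0],75],
    [[-15,-55,0],[0,0,0],75],
    [[-15,-55,0],[0,0,0],75],
    [[-15,-55,0],[0,0,0],75],
    [[0,0,0],[0,0,0],75],
  ],
)

```text
clock: 12.0
position: [0.4946, -0.1058, 0.1588]
ee_rot: [0.981, -0.192, 0.001, -0.0]
ft_force: [1.1, 0.9, -0.1]
grip_width: 0.879
```

Run:
```python
from h import *
st()
s=np.mean([camera("side").astype(float) for _ in range(5)],0)
t=np.mean([camera("top").astype(float) for _ in range(5)],0)
np.save("s10.npy",s);np.save("t10.npy",t)
a=np.zeros((420,780,3),np.uint8)
def cc(b,k,g):
    b=np.clip(b/b.max(),0,1)**g*255
    return cv2.resize(b.astype(np.uint8),None,fx=k,fy=k,interpolation=cv2.INTER_CUBIC)
b=cc(t[205:231,195:225],13,.6);a[:b.shape[0],:390]=b
b=cc(s[158:190,185:215],13,.6);a[:b.shape[0],390:]=b
cv2.imwrite("pics/z10.png",a)
crop(t,160,165,100,90,6,"t10.png");
crop(t,330,170,80,100,6,"t10b.png");crop(s,130,140,140,80,5,"s10.png")
```

```text
t 12.0 p [ 494.5663 -105.8359  158.7623] x [ 0.9261 -0.3772  0.002 ] z [ 0.0022  0.0001 -1.    ] F [ 1.0567  0.9064 -0.0581] M [0.0817 0.0345 0.0147] g 75.03157634667504 q [-0.5477  0.0992  0.7163  1.8672 -0.0704  1.1981 -0.1951]
```

View pics/z10.png

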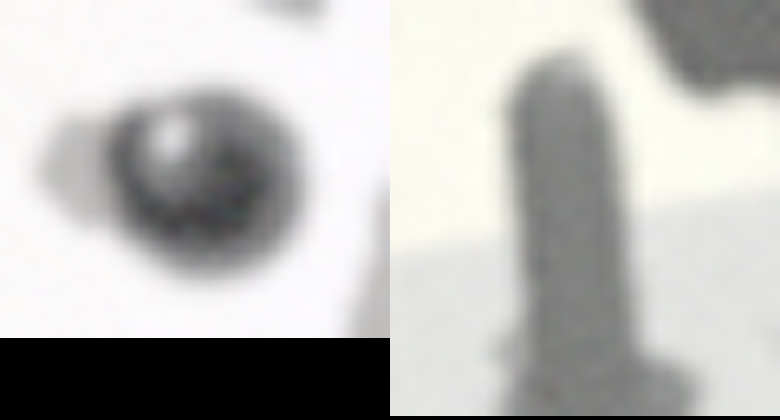

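View pics/t10.png

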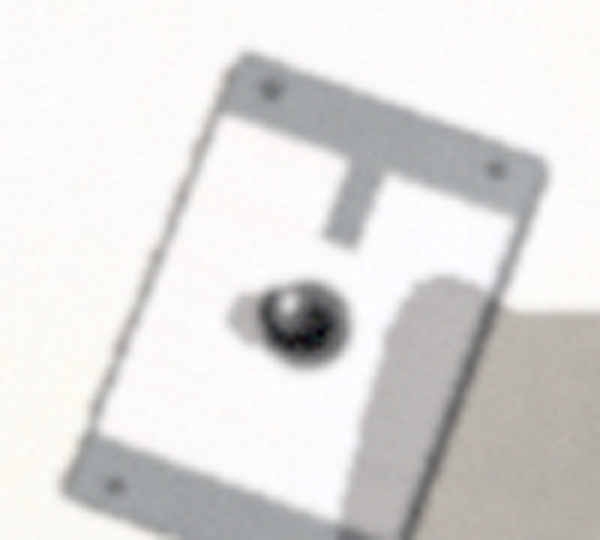

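View pics/s10.png

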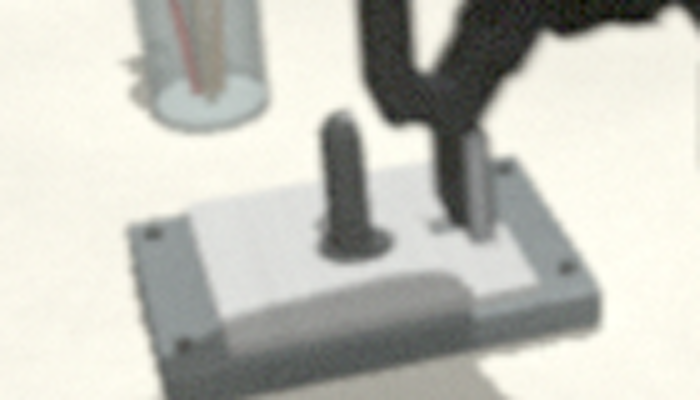

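View pics/t10b.png

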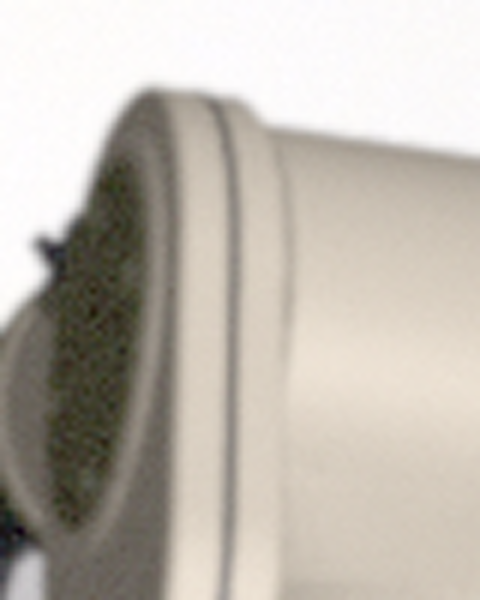

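The cover is flush. In the side view the shaft's right edge has moved in (bottom width 100 against 125 zoom px), so the flat now faces the notch. Next I refine the collar heading from the first pictures.

Run:
```python
from h import *
from scipy.optimize import least_squares
f=lambda n,u,v,z:onz(n,u,v,z)
h=f("top",340+148/6,180+435/6,.013);t=f("top",340+173/6,180+464/6,.011)
print("top",h,t,np.degrees(np.arctan2(*(h-t)[1::-1])),np.linalg.norm(h-t))
h=f("side",255+217/6,250+372/6,.013);t=f("side",255+202/6,250+432/6,.011)
print("side",h,t,np.degrees(np.arctan2(*(h-t)[1::-1])),np.linalg.norm(h-t))
# side flats: top-face corners of right lug (283,430) top, left lug (125,398)
print([f("side",255+u/6,250+v/6,.022) for u,v in((283,432),(125,398),(105,465),(262,548))])
# silhouettes overlay for yaw candidates
t=cv2.imread("pics/top0.png");s=cv2.imread("pics/side0.png")
out=[]
for n,im,(x0,y0,w,hh),c in(("top",t,(350,240,40,40),(.4514,-.229)),("side",s,(265,305,44,45),(.4509,-.2315))):
    k=9;b=im[y0:y0+hh,x0:x0+w].astype(float);b=cv2.resize((np.clip(b/b.max(),0,1)**.6*255).astype(np.uint8),None,fx=k,fy=k,interpolation=cv2.INTER_CUBIC)
    a=np.radians(30);r=R.from_euler('z',a)
    def P(p): return tuple(int(round(q)) for q in (proj(n,np.array([*c,0])+r.apply(p))-[x0,y0]+.5)*k)
    for p in((.033,0,.011),(.0093,0,.011)): cv2.circle(b,P(p),4,(0,0,255),2)
    for sx in(-.01,.01):
      for sy in(-.0213,.0213): cv2.circle(b,P((sx,sy,.022)),4,(0,255,0),2)
    for rr in(.014,.02):
      cv2.polylines(b,[np.array([P((rr*np.cos(q),rr*np.sin(q),.022)) for q in np.linspace(0,6.28,50)])],True,(255,0,0),1)
    out.append(cv2.resize(b,(390,390)))
cv2.imwrite("pics/col.png",np.hstack(out))
```

```text
top [ 0.4738 -0.2174  0.013 ] [ 0.4618 -0.2273  0.011 ] 39.61789855503369 0.015769200028012114
side [ 0.4774 -0.2164  0.013 ] [ 0.4621 -0.2257  0.011 ] 31.27857614666928 0.017973008269672575
[array([ 0.4705, -0.2449,  0.022 ]), array([ 0.4485, -0.2112,  0.022 ]), array([ 0.4309, -0.2221,  0.022 ]), array([ 0.4423, -0.2635,  0.022 ])]
```

View pics/col.png

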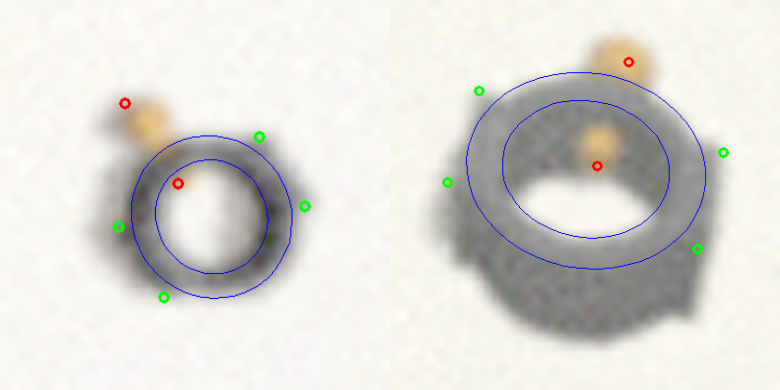

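play_rows(
  rows=[
    [[-10,-30,-15],[0,0,-9.5],80],
    [[-10,-30,-20],[0,0,-9.6],80],
    [[-10,-30,-20],[0,0,-9.6],80],
    [[-11,-31,-24],[0,0,-9.6],80],
    [[0,0,-20],[0,0,0],80],
    [[0,0,-20],[0,0,0],80],
    [[0,0,0],[0,0,0],80],
  ],
)

```text
clock: 13.38
position: [0.4536, -0.2215, 0.037]
ee_rot: [0.866, -0.5, -0.001, 0.001]
ft_force: [0.6, 0.3, -0.0]
grip_width: 0.936
```

Run:
```python
from h import *
st()
s=camera("side");crop(s,200,210,150,140,5,"s11.png")
p=readout.get_obs()['position'];x=R.from_quat(readout.get_obs()['ee_rot']).as_matrix()[:,0]
for sg in(-1,1): print((proj("side",p+[0,0,.038]+sg*x*.047)-[200,210])*5)
```

```text
t 13.375 p [ 453.6016 -221.4998   37.0065] x [ 0.4997 -0.8662 -0.0014] z [-0.0027 -0.     -1.    ] F [ 0.6434  0.335  -0.0387] M [-0.0245  0.0173 -0.0492] g 79.89797842637634 q [-0.3557  0.3113  0.823   1.9913 -0.277   0.9558 -0.4417]
[267.1229 379.5159]
[586.1051 456.7111]
```

View pics/s11.png

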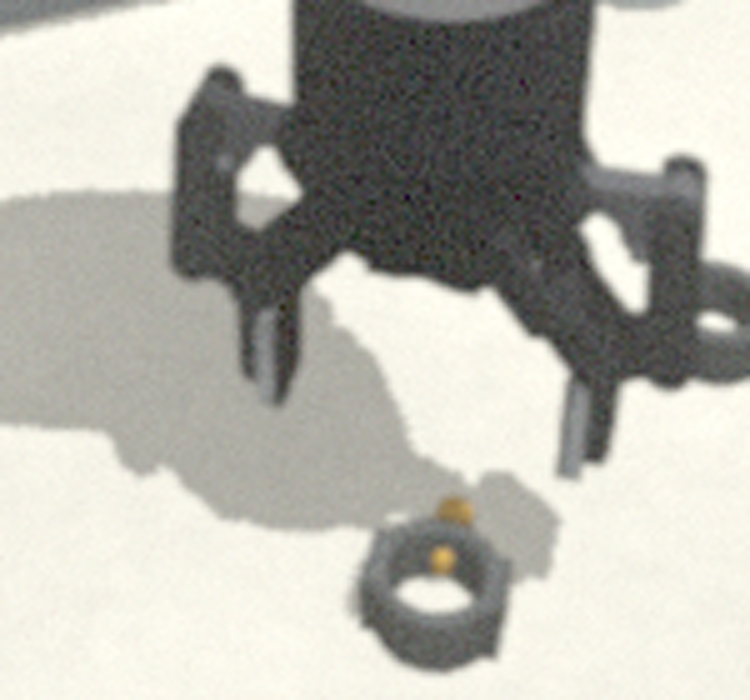

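The fingertips at crop (270,400) and (585,470) match the 27 mm + retraction model, so the grasp frame is trustworthy here. Descending around the collar.

play_rows(
  rows=[
    [[-1,-7,-10],[0,0,0],80],
    [[0,0,-15],[0,0,0],80],
    [[0,0,-15],[0,0,0],80],
    [[0,0,-12],[0,0,0],75],
    [[0,0,-8],[0,0,0],70],
    [[0,0,0],[0,0,0],65],
  ],
  force=40,
)

```text
clock: 14.18
position: [0.4531, -0.2288, -0.0225]
ee_rot: [0.866, -0.5, -0.0, 0.0]
ft_force: [0.5, 0.8, 0.2]
grip_width: 0.762
```

Run:
```python
from h import *
st()
s=camera("side");crop(s,200,210,150,140,5,"s12.png")
```

```text
t 14.175 p [ 453.1485 -228.7787  -22.522 ] x [ 0.4995 -0.8663 -0.0005] z [-0.001 -0.    -1.   ] F [0.4549 0.7714 0.2449] M [ 0.0563 -0.055   0.0263] g 65.07053279014042 q [-0.2722  0.4263  0.7565  2.0184 -0.389   0.8439 -0.3439]
```

View pics/s12.png

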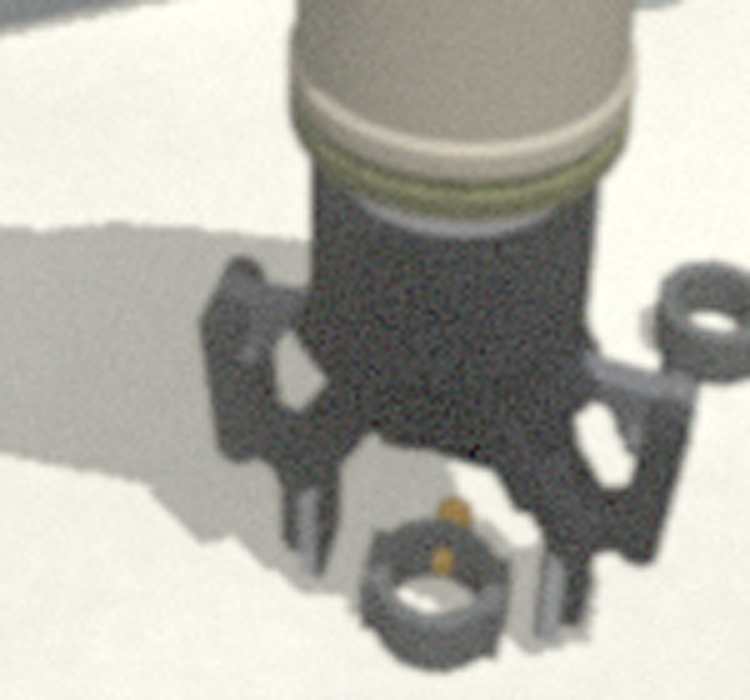

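Well centred on the collar. Lowering 4 mm and closing on the flats.

play_rows(
  rows=[
    [[0,0,-4],[0,0,0],55],
    [[0,0,0],[0,0,0],45],
    [[0,0,0],[0,0,0],35],
    [[0,0,0],[0,0,0],35],
    [[0,0,0],[0,0,0],35],
  ],
  force=40,
)

```text
clock: 14.85
position: [0.4538, -0.229, -0.0256]
ee_rot: [0.866, -0.5, 0.0, -0.0]
ft_force: [-1.1, 0.5, 5.1]
grip_width: 0.489
```

Run:
```python
from h import *
st()
s=camera("side");crop(s,200,210,150,140,5,"s13.png")
```

```text
t 14.85 p [ 453.7938 -228.9599  -25.5926] x [ 0.4996 -0.8663  0.0004] z [ 0.0006 -0.0001 -1.    ] F [-1.1233  0.4699  5.0791] M [-0.0144  0.3484  0.0188] g 41.78158011408959 q [-0.2678  0.432   0.752   2.0193 -0.3956  0.837  -0.3388]
```

View pics/s13.png

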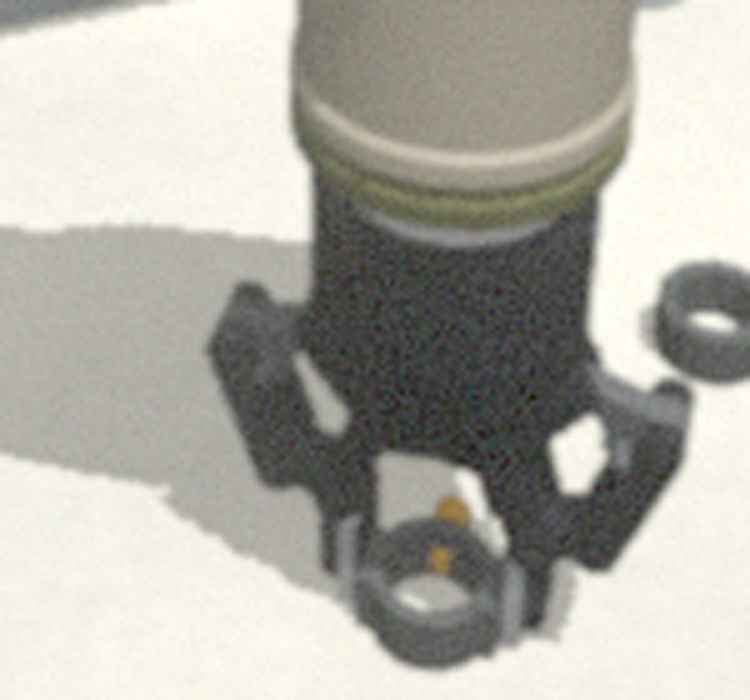

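Gripped (41.8 mm, flats 42.6). Lifting and carrying it to above the shaft, turning −51.6° so the screw points to the notch.

play_rows(
  rows=[
    [[0,0,15],[0,0,0],35],
    [[0,0,45],[0,0,0],35],
    [[0,0,50],[0,0,0],35],
    [[8,28,38],[0,0,-6.4],35],
    [[14,48,0],[0,0,-6.4],35],
    [[14,48,0],[0,0,-6.4],35],
    [[14,48,0],[0,0,-6.4],35],
    [[14,48,0],[0,0,-6.5],35],
    [[14,48,0],[0,0,-6.5],35],
    [[14,48,0],[0,0,-6.5],35],
    [[14,48,0],[0,0,-6.5],35],
    [[0,0,0],[0,0,0],35],
  ],
)

```text
clock: 16.4
position: [0.5595, 0.14, 0.1222]
ee_rot: [-0.564, 0.826, 0.0, -0.0]
ft_force: [-0.3, -0.8, -2.8]
grip_width: 0.492
```

Run:
```python
from h import *
st()
s=camera("side");crop(s,140,80,140,140,4,"s14.png")
```

```text
t 16.4 p [559.465  139.9737 122.1607] x [-0.3637 -0.9315  0.    ] z [-0.0001  0.     -1.    ] F [-0.2712 -0.796  -2.8089] M [-0.105   0.0496  0.0008] g 42.021968859793866 q [-0.9644  0.3541  0.7833  1.7321 -0.2693  1.1668 -2.048 ]
```

View pics/s14.png

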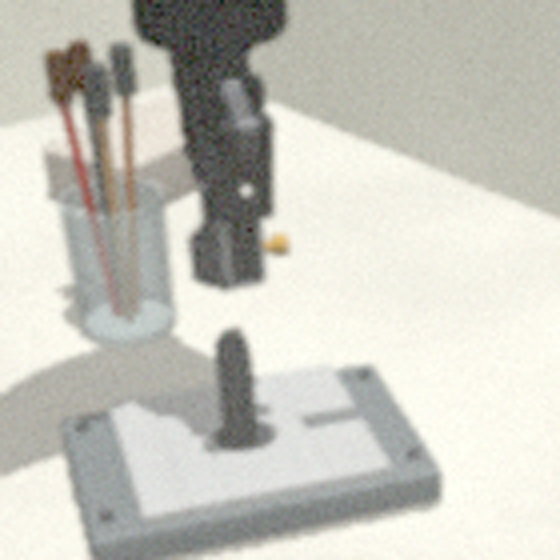

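play_rows(
  rows=[
    [[3,11,0],[0,0,0],35],
    [[3.6,10.3,-8],[0,0,-0.3],35],
    [[0,0,-15],[0,0,0],35],
    [[0,0,-15],[0,0,0],35],
    [[0,0,0],[0,0,0],35],
  ],
)

```text
clock: 17.08
position: [0.565, 0.1555, 0.0822]
ee_rot: [-0.559, 0.829, 0.0, -0.002]
ft_force: [-0.5, -0.5, -0.3]
grip_width: 0.486
```

Run:
```python
from h import *
st()
s=np.mean([camera("side").astype(float) for _ in range(3)],0);crop(s,170,120,80,80,8,"s15.png")
np.save("s15.npy",s)
crop(camera("top"),150,150,130,110,5,"t15.png")
c=np.array([.5646,.1566,0]);r=R.from_euler('z',np.radians(-21.6))
for z in (.107,):
  for p in([.033,0,.011],[.02,0,0],[-.02,0,0],[0,-.0213,0],[0,.0213,0],[0,0,0]): print(p,(proj("side",c+r.apply(p)+[0,0,z])-[170,120])*8)
for p in([0,0,.1],[.0078,0,.09],[-.012,0,.09],[.0078,0,.05],[-.012,0,.05]): print(p,(proj("side",c+r.apply(p))-[170,120])*8)
```

```text
t 17.075 p [565.0137 155.5208  82.2412] x [-0.3742 -0.9273  0.0025] z [-0.0027 -0.0016 -1.    ] F [-0.5385 -0.5018 -0.3138] M [ 0.0321  0.0345 -0.0208] g 41.54335151170072 q [-0.95    0.4249  0.7537  1.7424 -0.3202  1.1049 -2.0481]
[0.033, 0, 0.011] [334.0517 276.6543]
[0.02, 0, 0] [292.0662 319.4389]
[-0.02, 0, 0] [151.387  343.7813]
[0, -0.0213, 0] [239.145  364.8374]
[0, 0.0213, 0] [205.9895 299.599 ]
[0, 0, 0] [222.2152 331.5256]
[0, 0, 0.1] [224.5728 353.7205]
[0.0078, 0, 0.09] [254.9537 380.2612]
[-0.012, 0, 0.09] [186.0065 392.5631]
[0.0078, 0, 0.05] [267.1727 501.6677]
[-0.012, 0, 0.05] [200.0118 514.4743]
```

View pics/s15.png

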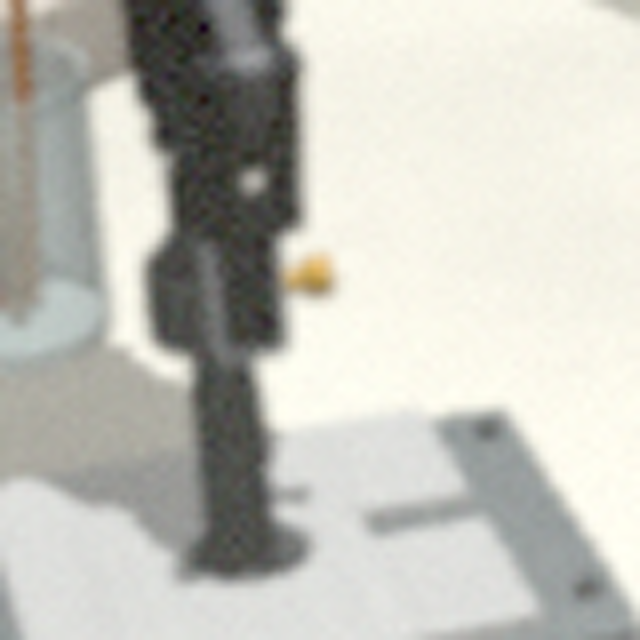

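View pics/t15.png

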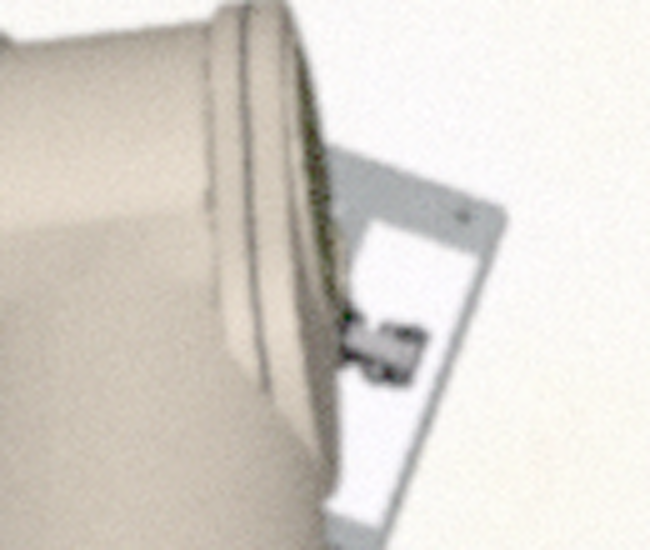

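In the side view the screw head at (333,273) matches the prediction for a collar centred on the shaft, (334,277). The camera and the pinch disagree by about 5 mm across (base y), so I'll go 2 mm toward the pinch estimate and feel for it on the taper.

play_rows(
  rows=[
    [[0.7,1.9,-4],[0,0,0],35],
    [[0,0,-4],[0,0,0],35],
    [[0,0,-2],[0,0,0],35],
    [[0,0,-2],[0,0,0],35],
    [[0,0,0],[0,0,0],35],
  ],
)

```text
clock: 17.9
position: [0.5668, 0.1583, 0.0719]
ee_rot: [-0.56, 0.829, -0.0, -0.0]
ft_force: [-0.0, -0.3, -1.1]
grip_width: 0.49
```

Run:
```python
from h import *
st()
```

```text
t 17.9 p [566.7525 158.2926  71.8678] x [-0.3735 -0.9276  0.0003] z [-0.0002 -0.0003 -1.    ] F [-0.0078 -0.3241 -1.1106] M [-0.0351 -0.0207  0.0389] g 41.87140111938172 q [-0.9448  0.4405  0.7456  1.7474 -0.3331  1.0848 -2.0422]
```

play_rows(
  rows=[
    [[0,0,-2],[0,0,0],35],
    [[0,0,-2],[0,0,0],35],
    [[0,0,0],[0,0,0],35],
  ],
)

```text
clock: 18.27
position: [0.5668, 0.1583, 0.0678]
ee_rot: [-0.56, 0.829, -0.0, -0.0]
ft_force: [-0.3, 0.4, -0.8]
grip_width: 0.489
```

play_rows(
  rows=[
    [[0,0,-2],[0,0,0],35],
    [[0,0,-1],[0,0,0],35],
    [[0,0,0],[0,0,0],35],
  ],
)

```text
clock: 18.65
position: [0.5671, 0.1585, 0.0651]
ee_rot: [-0.56, 0.829, -0.0, 0.0]
ft_force: [1.6, 0.6, -1.8]
grip_width: 0.491
```

play_rows(
  rows=[
    [[0.4,0.9,0],[0,0,0],35],
    [[0.4,0.9,0],[0,0,0],35],
    [[0,0,0],[0,0,0],35],
  ],
)

```text
clock: 19.02
position: [0.5675, 0.1602, 0.065]
ee_rot: [-0.56, 0.829, 0.0, -0.0]
ft_force: [-0.1, -0.5, -0.3]
grip_width: 0.482
```

Run:
```python
from h import *
st()
```

```text
t 19.025 p [567.5105 160.2283  64.9607] x [-0.3733 -0.9277  0.0003] z [-0.0003 -0.0002 -1.    ] F [-0.1201 -0.4875 -0.2943] M [ 0.0114  0.021  -0.0071] g 41.156133246872805 q [-0.9413  0.4518  0.7398  1.7494 -0.3414  1.0737 -2.0393]
```

play_rows(
  rows=[
    [[0.4,0.9,0],[0,0,0],35],
    [[0.4,0.9,0],[0,0,0],35],
    [[0,0,0],[0,0,0],35],
  ],
)

```text
clock: 19.4
position: [0.5683, 0.1615, 0.0649]
ee_rot: [-0.56, 0.829, -0.0, -0.0]
ft_force: [-1.1, -1.6, -0.1]
grip_width: 0.492
```

Run:
```python
from h import *
st()
```

```text
t 19.4 p [568.2771 161.5349  64.9422] x [-0.3737 -0.9276  0.0008] z [-0.0005 -0.0007 -1.    ] F [-1.1482 -1.5641 -0.1105] M [-0.475   0.3253 -0.0461] g 42.051685794837965 q [-0.9417  0.4545  0.7391  1.7461 -0.3423  1.075  -2.0411]
```

Contact at both sides: y' = 355.9 and 359.3, so the centre is about 357.6. Centring there, then probing +x' for the shaft's round back.

play_rows(
  rows=[
    [[-0.9,-2.0,0],[0,0,0],35],
    [[0,0,0],[0,0,0],35],
    [[0.9,-0.4,0],[0,0,0],35],
    [[0.9,-0.4,0],[0,0,0],35],
    [[0,0,0],[0,0,0],35],
  ],
)

```text
clock: 20.02
position: [0.5695, 0.1591, 0.065]
ee_rot: [-0.56, 0.829, -0.0, -0.0]
ft_force: [0.2, -0.5, -0.9]
grip_width: 0.491
```

Run:
```python
from h import *
st()
p=readout.get_obs()['position'];print(R.from_euler('z',np.radians(21.6)).apply(p)*1e3)
```

```text
t 20.025 p [569.4549 159.1475  65.0206] x [-0.3734 -0.9277  0.0001] z [ 0.0001 -0.0001 -1.    ] F [ 0.1782 -0.4755 -0.8838] M [-0.0162  0.0036  0.0045] g 41.898228390927194 q [-0.937   0.455   0.7393  1.7455 -0.3432  1.0748 -2.0358]
[470.8797 357.6019  65.0206]
```

No contact yet at x'=470.9; probing further.

play_rows(
  rows=[
    [[0.9,-0.4,0],[0,0,0],35],
    [[0.5,-0.2,0],[0,0,0],35],
    [[0,0,0],[0,0,0],35],
  ],
)

```text
clock: 20.4
position: [0.5708, 0.1585, 0.065]
ee_rot: [-0.56, 0.829, -0.0, -0.0]
ft_force: [0.2, 0.3, -1.4]
grip_width: 0.488
```

Run:
```python
from h import *
st()
p=readout.get_obs()['position'];print(R.from_euler('z',np.radians(21.6)).apply(p)*1e3)
```

```text
t 20.4 p [570.7993 158.5256  65.0445] x [-0.3735 -0.9276  0.0001] z [ 0.     -0.0001 -1.    ] F [ 0.1583  0.3143 -1.3871] M [ 0.      0.0081 -0.0215] g 41.71310208155696 q [-0.9339  0.4575  0.7389  1.7423 -0.3447  1.076  -2.0333]
[472.3587 357.5186  65.0445]
```

play_rows(
  rows=[
    [[0.9,-0.4,0],[0,0,0],35],
    [[0.9,-0.4,0],[0,0,0],35],
    [[0,0,0],[0,0,0],35],
  ],
)

```text
clock: 20.78
position: [0.5719, 0.1581, 0.0648]
ee_rot: [-0.56, 0.829, 0.0, -0.001]
ft_force: [-3.9, 1.2, -0.3]
grip_width: 0.49
```

Run:
```python
from h import *
st()
p=readout.get_obs()['position'];print(R.from_euler('z',np.radians(21.6)).apply(p)*1e3)
s=np.mean([camera("side").astype(float) for _ in range(3)],0);crop(s,170,120,80,80,8,"s16.png")
```

```text
t 20.775 p [571.924  158.1247  64.8366] x [-0.373  -0.9278  0.0004] z [-0.0014  0.0002 -1.    ] F [-3.918   1.1512 -0.2589] M [0.3419 0.964  0.0383] g 41.86652125907269 q [-0.93    0.4609  0.7377  1.7385 -0.3469  1.0783 -2.0301]
[473.5519 357.5599  64.8366]
```

View pics/s16.png

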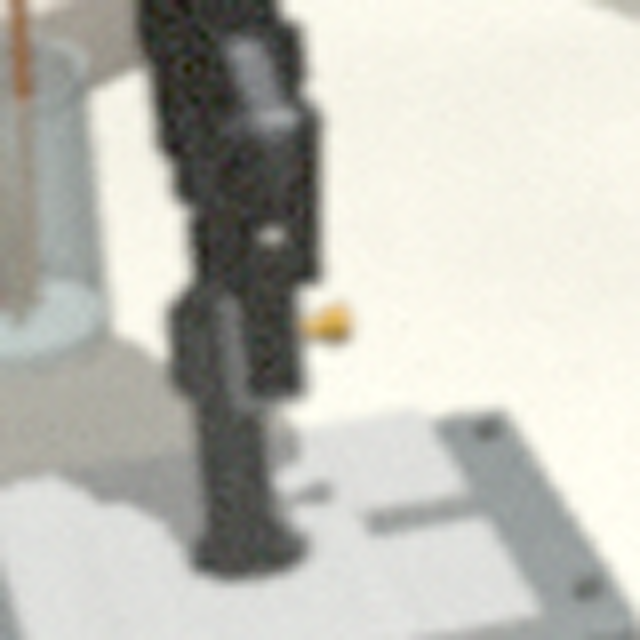

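Back contact at x' = 473.5, so the axis is at x' ≈ 471.4. Centring and lowering with force checks.

play_rows(
  rows=[
    [[-2.3,0.9,0],[0,0,0],35],
    [[0,0,0],[0,0,0],35],
    [[0,0,-3],[0,0,0],35],
    [[0,0,-3],[0,0,0],35],
    [[0,0,-3],[0,0,0],35],
    [[0,0,0],[0,0,0],35],
  ],
)

```text
clock: 21.68
position: [0.5701, 0.1586, 0.0557]
ee_rot: [-0.56, 0.829, -0.0, -0.0]
ft_force: [-0.1, -0.1, -1.4]
grip_width: 0.487
```

Run:
```python
from h import *
st()
p=readout.get_obs()['position'];print(R.from_euler('z',np.radians(21.6)).apply(p)*1e3)
```

```text
t 21.675 p [570.0931 158.5624  55.6837] x [-0.3735 -0.9276  0.0005] z [-0.0004 -0.0004 -1.    ] F [-0.1471 -0.0754 -1.431 ] M [-0.0077 -0.0639  0.0352] g 41.60636888177301 q [-0.9294  0.4682  0.7327  1.7508 -0.3531  1.0594 -2.0278]
[471.6885 357.2928  55.6837]
```

play_rows(
  rows=[
    [[0,0,-3],[0,0,0],35],
    [[0,0,-3],[0,0,0],35],
    [[0,0,-3],[0,0,0],35],
    [[0,0,0],[0,0,0],35],
  ],
)

```text
clock: 22.18
position: [0.5701, 0.1586, 0.0467]
ee_rot: [-0.56, 0.829, -0.0, -0.0]
ft_force: [-0.4, -0.6, -1.3]
grip_width: 0.491
```

play_rows(
  rows=[
    [[0,0,-4],[0,0,0],35],
    [[0,0,-4],[0,0,0],35],
    [[0,0,-4],[0,0,0],35],
    [[0,0,0],[0,0,0],35],
  ],
)

```text
clock: 22.68
position: [0.57, 0.1586, 0.0346]
ee_rot: [-0.56, 0.829, -0.0, -0.0]
ft_force: [0.8, 0.3, -1.1]
grip_width: 0.492
```

play_rows(
  rows=[
    [[0,0,-4],[0,0,0],35],
    [[0,0,-4],[0,0,0],35],
    [[0,0,-3],[0,0,0],35],
    [[0,0,0],[0,0,0],35],
  ],
)

```text
clock: 23.18
position: [0.5701, 0.1586, 0.0237]
ee_rot: [-0.56, 0.829, -0.0, -0.0]
ft_force: [-0.3, -0.2, -1.4]
grip_width: 0.487
```

Run:
```python
from h import *
st()
p=readout.get_obs()['position'];print(R.from_euler('z',np.radians(21.6)).apply(p)*1e3)
s=np.mean([camera("side").astype(float) for _ in range(3)],0);crop(s,170,120,80,80,8,"s17.png")
```

```text
t 23.175 p [570.0676 158.5925  23.7439] x [-0.3734 -0.9277  0.0005] z [-0.0004 -0.0003 -1.    ] F [-0.2932 -0.2071 -1.4126] M [ 0.019   0.0037 -0.0161] g 41.62725214057122 q [-0.9092  0.51    0.7089  1.7723 -0.3862  1.0035 -2.0049]
[471.6537 357.3114  23.7439]
```

View pics/s17.png

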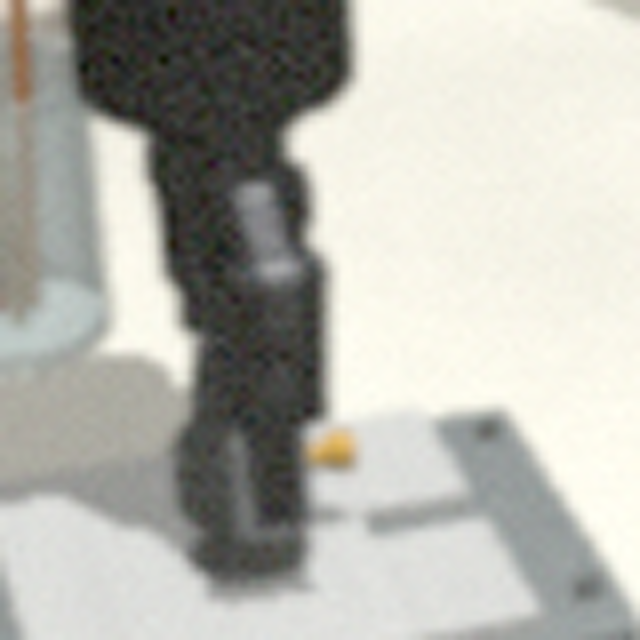

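The collar is fully down on the shaft with its underside about 15.3 mm above the plate and no load. Now moving it toward −x' until the tip meets the flat.

play_rows(
  rows=[
    [[-0.9,0.4,0],[0,0,0],35],
    [[-0.4,0.2,0],[0,0,0],35],
    [[0,0,0],[0,0,0],35],
  ],
)

```text
clock: 23.7
position: [0.5689, 0.1593, 0.0241]
ee_rot: [-0.56, 0.829, -0.0, -0.0]
ft_force: [-0.7, 0.1, -1.5]
grip_width: 0.49
```

Run:
```python
from h import *
st()
p=readout.get_obs()['position'];print(R.from_euler('z',np.radians(21.6)).apply(p)*1e3,R.from_euler('z',np.radians(21.6)).apply(readout.get_obs()['ft_force']))
c=np.array([.5646,.1566,0]);r=R.from_euler('z',np.radians(-21.6))
for z in(.045,.0493,.053):print(z,(proj("side",c+r.apply([.0325,0,.011])+[0,0,z])-[170,120])*8)
```

```text
t 23.7 p [568.8999 159.3469  24.0628] x [-0.3733 -0.9277  0.    ] z [-0. -0. -1.] F [-0.6873  0.0925 -1.5306] M [-0.0205 -0.012  -0.0323] g 41.85524550872806 q [-0.9123  0.5073  0.7095  1.7751 -0.3849  1.0024 -2.0071]
[470.2903 357.583   24.0628] [-0.673  -0.167  -1.5306]
0.045 [348.2412 468.1869]
0.0493 [347.1761 455.3926]
0.053 [346.2551 444.3294]
```

play_rows(
  rows=[
    [[-0.4,0.15,0],[0,0,0],35],
    [[0,0,0],[0,0,0],35],
  ],
)

```text
clock: 23.95
position: [0.5685, 0.1594, 0.024]
ee_rot: [-0.56, 0.829, -0.0, -0.0]
ft_force: [-0.1, 0.3, -0.6]
grip_width: 0.488
```

play_rows(
  rows=[
    [[-0.4,0.15,0],[0,0,0],35],
    [[0,0,0],[0,0,0],35],
  ],
)

```text
clock: 24.2
position: [0.5683, 0.1595, 0.0241]
ee_rot: [-0.56, 0.829, -0.0, 0.0]
ft_force: [0.7, -0.8, -1.6]
grip_width: 0.491
```

play_rows(
  rows=[
    [[-0.3,0.1,0],[0,0,0],35],
    [[0,0,0],[0,0,0],35],
  ],
)

```text
clock: 24.45
position: [0.5682, 0.1595, 0.0241]
ee_rot: [-0.56, 0.829, -0.0, 0.0]
ft_force: [3.5, -1.2, -2.2]
grip_width: 0.49
```

play_rows(
  rows=[
    [[-0.3,0.1,0],[0,0,0],35],
    [[0,0,0],[0,0,0],35],
  ],
)

```text
clock: 24.7
position: [0.5681, 0.1595, 0.0242]
ee_rot: [-0.56, 0.829, -0.0, 0.0]
ft_force: [4.4, -0.4, -4.0]
grip_width: 0.487
```

Run:
```python
from h import *
st()
p=readout.get_obs()['position'];print(R.from_euler('z',np.radians(21.6)).apply(p)*1e3,R.from_euler('z',np.radians(21.6)).apply(readout.get_obs()['ft_force']))
```

```text
t 24.7 p [568.148  159.529   24.1747] x [-0.3737 -0.9276 -0.0002] z [ 0.0012 -0.0003 -1.    ] F [ 4.399  -0.3516 -3.956 ] M [-0.1777 -1.0685  0.0287] g 41.570798325147045 q [-0.9149  0.505   0.7104  1.7781 -0.3835  1.0003 -2.0092]
[469.5242 357.4755  24.1747] [ 4.2195  1.2925 -3.956 ]
```

Contact came after 1.7 mm of travel (1.5 mm expected) and the push is now about 4 N. Settling, then a final look.

play_rows(
  rows=[
    [[0,0,0],[0,0,0],35],
    [[0,0,0],[0,0,0],35],
    [[0,0,0],[0,0,0],35],
    [[0,0,0],[0,0,0],35],
  ],
)

```text
clock: 25.2
position: [0.5681, 0.1596, 0.0242]
ee_rot: [-0.56, 0.829, -0.0, 0.0]
ft_force: [5.2, -0.5, -3.9]
grip_width: 0.49
```

Run:
```python
from h import *
s=np.mean([camera("side").astype(float) for _ in range(4)],0);st();crop(s,130,110,140,110,5,"s18.png")
print(R.from_euler('z',np.radians(21.6)).apply(readout.get_obs()['ft_force']))
crop(camera("top"),0,0,512,384,1.5,"t18.png")
```

```text
t 25.4 p [568.1634 159.5449  24.1786] x [-0.3737 -0.9276 -0.0002] z [ 0.0012 -0.0003 -1.    ] F [ 4.6905 -0.5463 -4.1088] M [-0.2294 -1.0668  0.0052] g 41.84552710471141 q [-0.9149  0.505   0.7104  1.778  -0.3836  1.0003 -2.0092]
[ 4.5623  1.2188 -4.1088]
```

View pics/s18.png

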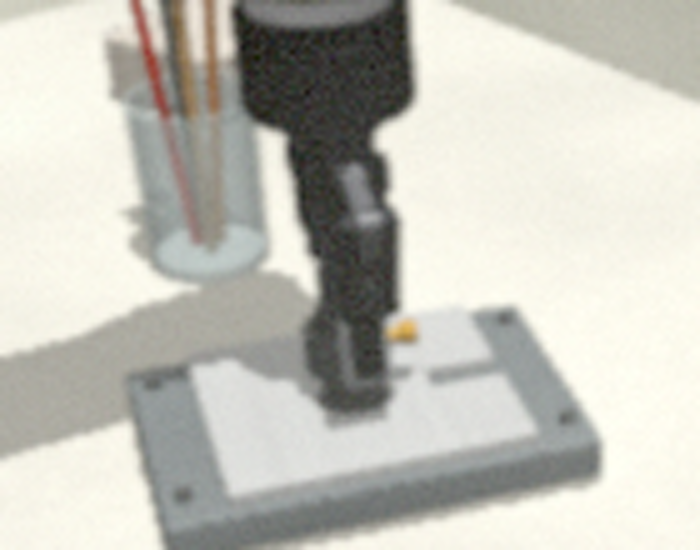

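View pics/t18.png

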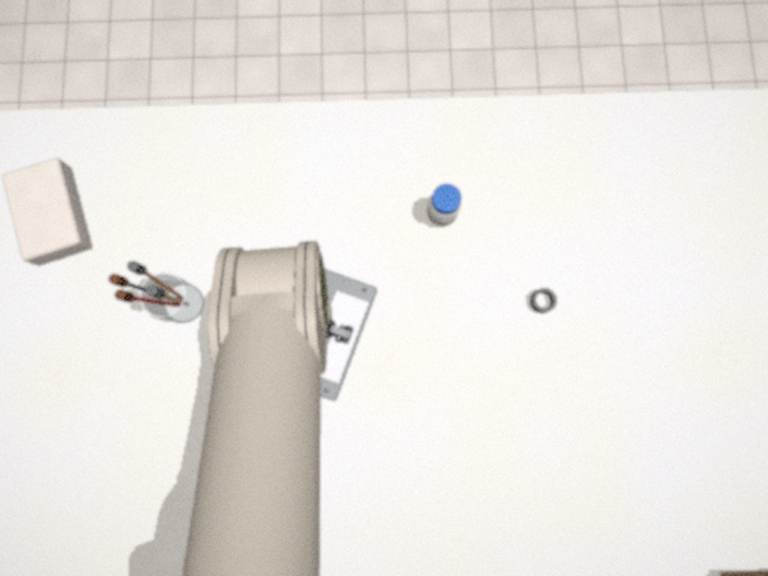

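The collar is level on the shaft with its screw head at crop (403,331) pointing toward the notch at (465,375). The cover is still flush, and the jar, beaker and plain ring stand where they were. Handing in.

```bash
python3 -c "
from workcell import manip
print(manip.hand_in())"
```

```text
the job is handed in; nothing more can be done
None
```

The job is done and handed in. The arm is still holding the collar level on the shaft, with the screw's tip pressed lightly against the flat.

**What I did**
- **Cover:** I pressed the raised edge down to its rigid stop, and it has looked flush in every picture since.
- **Shaft:** I pinched it with a finger on the flat; the jaws read 19.2–19.4 mm against 19.8 mm across. I turned it about −67° until the jaws lay along the notch direction (−21.6°).
- **Collar:** I gripped the set-screw collar on its flats, felt for the shaft's centre on two axes, and lowered it without jamming.

**Last checks at 25.4 s**
- **Tip on flat:** the push is about 4.5 N. Contact came after about 1.7 mm of travel, where 1.5 mm was expected.
- **Level and heading:** tilt is about 0.1°, and the collar's heading is within 0.5° of the flat.
- **Clearance:** the underside is about 15.5–16 mm above the cover, worked out from the arm's readings rather than measured directly.
- **Other things on the bench:** the jar, beaker and plain ring look unmoved.

**What disagreed**
- **Height reading:** the reported tool height was about 27 mm lower than the real fingertips. My first press therefore stopped above the plate without touching it. I took heights from contact and pictures after that.
- **Shaft position:** the camera and the pinch disagreed by about 5 mm across the base, and contact on both sides put the centre between them.
- **Pressing force:** it peaked at about 43 N total (40 N vertical) at the fingertips, at the cover's rigid stop, more than the 3–5 N needed to move it.

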